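# Free a cocked block from a sprung drilling jig

### The arm

A 6-joint arm with a two-finger parallel gripper is mounted at the origin on a cart in front of the work surface, level with it; the furniture and walls round the work are solid. World frame = base frame: x ahead of the robot, y to its left, z up, the work surface at z = 0. Lengths are in mm, angles in rad, forces in N, time in s.
With the tool pointing down it reaches from about 350 to 775 mm from the base axis. Payload 7.3 kg.
Tool frame: the origin (TCP) lies midway between the tips of the shut fingers; the grasp point (between the pads) lies 19 mm behind it (bot.hold_point_z is the distance from the TCP to the grasp point, in mm); z points along the fingers, y is the direction in which the jaws open and shut (so a half turn about z gives the same grasp; the last joint's range is limited). The gripper opens to 92 mm and grips with 3 to 60 N. Pads are 19 mm wide; open, the fingers measure 130 mm over their backs; the gripper's body (75 mm by 190 mm) begins 47 mm behind the grasp point.
Start: joints at [-1.398, 0.342, 1.524, -0, 1.275, -0.146], TCP at [164.573, -498.562, 188.541] pointing down, gripper open.
Joint ranges: [-2.53, 2.53], [-0.77, 2.02], [0.04, 2.7], [-1, 4.14], [0.28, 2.66], [-3.11, 3.11]. Speed limits (rad/s): [2.57, 2.57, 3.14, 3.14, 3.14, 3.14].

### API

Orientations are given as [roll, pitch, yaw] about the fixed x, y, z axes, in that order (R = Rz(yaw) Ry(pitch) Rx(roll)).
In Python, from plant import bot gives the robot as it stands.
- The arm moves only by the tool servo_tool, never from a script. Its argument "series" is a list of rows, each a list of 5 numbers: the opening, from 0 (shut) to 1 (fully open), then the shift along the tool's x, y, z each as a share of 50 mm, from -1 to 1, then the turn about the tool's z as a share of 90 degrees, from -1 to 1. In form: [[gripper, tx, ty, tz, spin], ...]. A call has 1 to 20 rows; each row shifts and turns the commanded pose from where the row before left it, along the tool's axes as they then stand; what a row does not reach is not made up. A row lasts 1/8 s, in which the tool goes at most 62.5 mm and 10.7 degrees, less where a joint would pass 70% of its speed; a pose out of reach is approached as far as the arm can. A call with a number of a shift or a turn outside -1 to 1 is refused whole. A call with a gripper value outside its range is refused whole. The fingers move at their own pace and stop on an object; the grip force is fixed at half the most. Time passes only in rows, so rows that do not move let the fingers close. It gives the time, the measured TCP pose, the force and the opening at its end, in the units of the state.
- bot.get_obs(): the state, without advancing time (a new reading comes with each control period).
- bot.capture(name): name is "side" or "top"; returns the picture (400x640x3 uint8, red, green, blue); there is no depth.
- bot.camera_model(name): a dict with "mtx" (3x3 intrinsics, pixels), "world_from_camera" (4x4, takes a point from camera to world coordinates). Camera axes: x right, y up, looking along -z (the intrinsics and any distortion apply to the point x, -y, -z); pixel columns grow to the right and rows downward; lengths in mm; the calibration is good to about 2 mm. A picture is of the moment at which its call begins. camera_model takes no time and is no camera call.
- bot.close_job(): hands the job in, once; it reports no verdict.
Trained networks look in the newest picture that a camera, given by its name, has taken for a name from the list of things; names that differ only in an ending like _2 or _b are one class to them, and where a whole thing is asked for, a point or a joint stands for the part that bears it (a point fixed in the world has none). Each returns a list of dicts, best first, with "p" (0 to 1); they miss things now and then, are a little off and sometimes report something else, mostly with a low value. They report only what shows in the picture. A call takes as long as a camera call.
- bot.outline_of(camera, label): "mask" (400x640 bool, what is visible of it).
- bot.pinpoint(camera, label): "point" ([x, y, z] in mm, in the coordinates of the camera as it stood for that picture, good to about 4 mm: a listed point, or the origin of a listed thing).
The state is a dict: "time": time; "joint_positions": joint angles; "dq": joint speeds; "tau": joint torques, N m; "tool_pos": TCP position; "tcp_rot": TCP orientation; "contact_force": force on the tool from outside, world axes, zero at the start; "moment": the same for the moment, N m; "grip_width": finger opening in mm.
Only numpy, scipy, OpenCV 4.12 (cv2) and the standard library are available. Lean on these libraries where they do the work, as an engineer would, in place of code of your own. Each camera call takes 0.05 s, during which the arm holds its last target.

### The job

The hardwood block has jammed cocked between the stop and the sprung jaw of the sloping drilling jig. Do not wrench it out: first press its raised end down until the block lies flat on the jig's bed, then take it by its sides, lift it clear of the jig, and set it down gently in the grey tray, inside the walls and standing on the same narrow face it stood on in the jig. Leave the spool, the tape measure and the standing bolt where they are.

Things in the scene. Friction and masses are not known exactly. Their poses are not given: they have to be found in the camera images.
- jig_bed: Sloping steel bed of a fixed blue drilling jig. Origin: on the bed's surface, midway between the stops, in the middle of the block's width, 47 mm above the bench. z: the bed's normal, leaning 30 deg from vertical, roughly towards the robot's right; x: up the slope (to the left); y: level, along the nest, roughly towards the robot. No part of the jig stands more than 52 mm above the bed, along the normal.
- stop_face (a point): Middle of the foot of the dark fixed stop's face, at bed y = -49 mm. The stop is 50 mm high and 44 mm wide in the bed's x, a solid end wall for the block.
- jig_jaw (a joint): Aluminium sprung jaw facing the fixed stop, face at bed y = +49 mm when 0 (start), 40 mm wide in x, reaching 42 mm above the bed; its blue housing ends at y = +88 mm. Slides along bed y, + is outwards; m. A spring pushes it inwards with 9 to 12 N; range -6.6 to +0.6 mm only, so raising the block's high end jams it harder.
- fence (a point): Middle of the top inner edge of the low dark fence along the bed's downhill side, 10 mm high and thick, face at bed x = -17 mm; the block leans on it.
- guard (a point): Middle of the top edge of the yellow chip guard, a sheet 52 mm high standing square on the bed's uphill edge, at bed x = +83 mm; between it and the block the bed is free.
- block: Hardwood block, 0.13 to 0.22 kg. x: its 45 mm height (pointing away from the bed), y: its 90 mm length, z: its 34 mm width (pointing downhill). Origin: centre of its uphill 45 x 90 mm side face. At the start cocked 15 deg about the bed's x axis: its end at the bed's +y is raised, that end's lower corner 23 mm above the bed against the sprung jaw, its upper corner 67 mm.
- block_center (a point): Centre of the block. The block's low end rests on the bed, top corner against the fixed stop; friction holds it cocked. About 5 to 12 N near the raised end presses it flat, then the force rises sharply at the bed. Flat, its top is 45 mm above the bed and it is loose by 2 mm in its length, free to lift along the bed's normal.
- tray: Grey open tray fixed on the bench, 172 (x) x 160 (y) mm outside, walls 5 mm thick, rim 39 mm above the bench, inner floor 19 mm above it (20 mm deep). Origin: centre of its underside.
- spool: Rusty steel spacer spool standing on the bench, 34 mm across, 54 mm high; a bystander. Origin: centre of its foot.
- tape: Yellow tape measure standing on the bench, 36 x 78 x 60 mm; a bystander. Origin: centre of its underside.
- standing_bolt: Dark hex bolt standing on its head, 22 mm across, 87 mm high; a bystander. Origin: centre of its foot.

How it is judged:
By the outcome, as a careful person would: the job done as asked, in the order asked, and still so for the second after the job is handed in, with the robot touching nothing.
It also fails if it takes over 58 s, if anything falls off the work surface, if the arm or the gripper's body presses on something with over 40 N, if the wrist force passes 120 N, or if a joint passes its speed limit or range.

## Working session

There is one attempt and no reset: what is moved stays moved. The work goes in short steps, Python scripts to look and compute and a tool call to move; the robot and the scene stay as the last step left them, time stands still between calls to the robot, and variables do not carry over. Pictures are saved under pics/ and viewed, and the job is handed in when it is done.

Besides the shell and the picture viewer there is one more tool, called after ">>>" by a JSON object that holds its "name" and its "arguments". servo_tool: Moves the arm, as the interface text tells. Shift numbers are shares of 50 mm and turn numbers shares of 90 degrees, none past 1 either way. Its arguments: {"type":"object","properties":{"series":{"type":"array"}},"required":["series"]}

```bash
ls; mkdir -p pics
cat > h.py <<'E'
import numpy as np, cv2
from plant import bot
def w(cam,p):
    M=np.array(bot.camera_model(cam)["world_from_camera"]); return (M@np.r_[p,1])[:3]
def save(cam,name):
    im=bot.capture(cam); cv2.imwrite(f"pics/{name}.png",cv2.cvtColor(np.asarray(im),cv2.COLOR_RGB2BGR)); return im
E
python3 - <<'E'
from h import *
np.set_printoptions(precision=1,suppress=True)
for c in("side","top"):
    save(c,c+"0"); m=bot.camera_model(c); print(c,{k:np.array(v) for k,v in m.items()})
for n in["jig_bed","stop_face","jig_jaw","fence","guard","block","block_center","tray","spool","tape","standing_bolt"]:
    for c in("side","top"):
        r=bot.pinpoint(c,n); print(n,c,[(round(d["p"],2),w(c,d["point"])) for d in r[:2]])
print(bot.get_obs())
E
```

```text
pics
side {'mtx': array([[473.8,   0. , 324.5],
       [  0. , 473.8, 198.6],
       [  0. ,   0. ,   1. ]]), 'world_from_camera': array([[ -0.9,   0.2,  -0.4, 229.7],
       [ -0.4,  -0.4,   0.8, 661.6],
       [ -0. ,   0.9,   0.5, 537.6],
       [  0. ,   0. ,   0. ,   1. ]])}
top {'mtx': array([[453.3,   0. , 317.6],
       [  0. , 453.3, 197.2],
       [  0. ,   0. ,   1. ]]), 'world_from_camera': array([[  -0.2,    0.9,   -0.3,  238.9],
       [  -1. ,   -0.1,    0.1,   -8.9],
       [   0. ,    0.4,    0.9, 1150.7],
       [   0. ,    0. ,    0. ,    1. ]])}
jig_bed side [(0.93, array([506.5, -12.3,  45.8])), (0.63, array([682.1, 157.4,   0.7]))]
jig_bed top [(0.79, array([512.8, -16.1,  46.7]))]
stop_face side []
stop_face top [(0.84, array([560.5,  -4.2,  46.7]))]Traceback (most recent call last):
  File "<stdin>", line 7, in <module>
ValueError: it knows: block, block_center, fence, guard, jig_bed, spool, standing_bolt, stop_face, tape, tray
```

Run:
```python
from h import *
np.set_printoptions(precision=1,suppress=True)
for n in["fence","guard","block","block_center","tray","spool","tape","standing_bolt"]:
    for c in("side","top"):
        r=bot.pinpoint(c,n); print(n,c,[(round(d["p"],2),w(c,d["point"])) for d in r[:2]])
print(bot.get_obs())
```

```text
fence side [(0.2, array([508.2, -15.1,  49.6]))]
fence top [(0.83, array([512.4, -32.1,  45.2]))]
guard side [(0.79, array([499.2,  31.3, 135.7]))]
guard top [(0.7, array([500.9,  29.3, 135.7]))]
block side [(0.57, array([507.9, -16.3,  85.4]))]
block top [(0.59, array([509.5, -17.8,  81.9]))]
block_center side [(0.53, array([511.4, -31.3,  76. ]))]
block_center top [(0.62, array([509.9, -26.5,  68.4]))]
tray side [(0.84, array([ 525.7, -307.8,    3.1]))]
tray top [(0.77, array([ 526.1, -309.9,    1.1]))]
spool side [(0.72, array([694.2,  46.2,  -3.8]))]
spool top []
tape side [(0.57, array([682.3, 158.7,  -0.1]))]
tape top [(0.87, array([685.2, 155.5,   3.5]))]
standing_bolt side [(0.72, array([509.2, -17.7,  84.6])), (0.67, array([703.6, -22.3,   0.1]))]
standing_bolt top [(0.67, array([705.1, -24. ,  -0.3]))]
{'time': 1.1, 'joint_positions': array([-1.4,  0.3,  1.5, -0. ,  1.3, -0.1]), 'dq': array([-0.,  0., -0.,  0.,  0., -0.]), 'tau': array([  0. , -43.1, -24.4,   0.1,   0. ,  -0. ]), 'tool_pos': array([ 164.6, -498.6,  188.5]), 'tcp_rot': array([3.1, 0. , 0.3]), 'contact_force': array([0.5, 0. , 0.7]), 'moment': array([-0.,  0., -0.]), 'grip_width': 91.73879555521279}
```

View pics/side0.png

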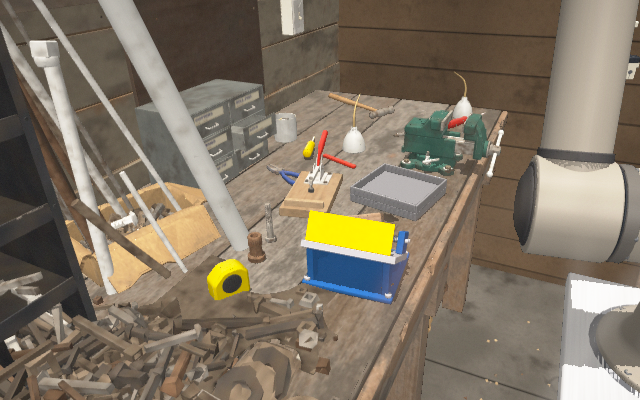

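View pics/top0.png

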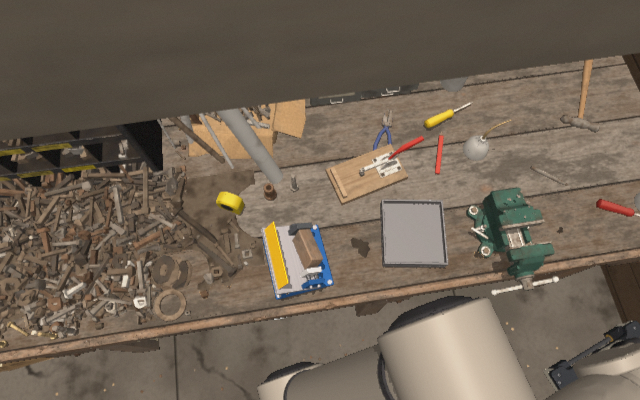

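Run:
```python
from h import *
a=cv2.imread("pics/top0.png")[205:315,235:365]; b=cv2.imread("pics/side0.png")[195:310,285:425]
cv2.imwrite("pics/c1.png",cv2.resize(a,None,fx=6,fy=6,interpolation=cv2.INTER_CUBIC)[:600,:800])
cv2.imwrite("pics/c2.png",cv2.resize(b,None,fx=5,fy=5,interpolation=cv2.INTER_CUBIC))
np.set_printoptions(precision=4,suppress=True)
o=bot.get_obs();print(o["tcp_rot"],bot.hold_point_z)
```

```text
[3.1415 0.     0.3188] 18.8
```

View pics/c1.png

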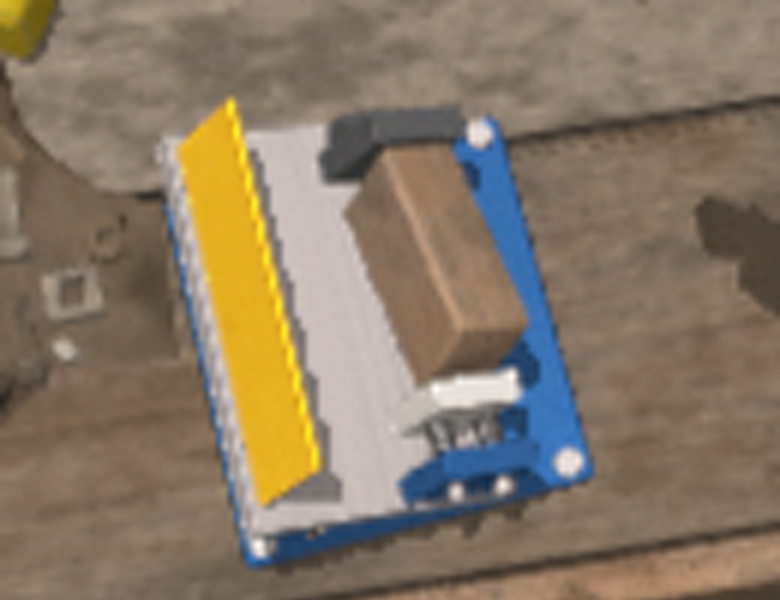

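View pics/c2.png

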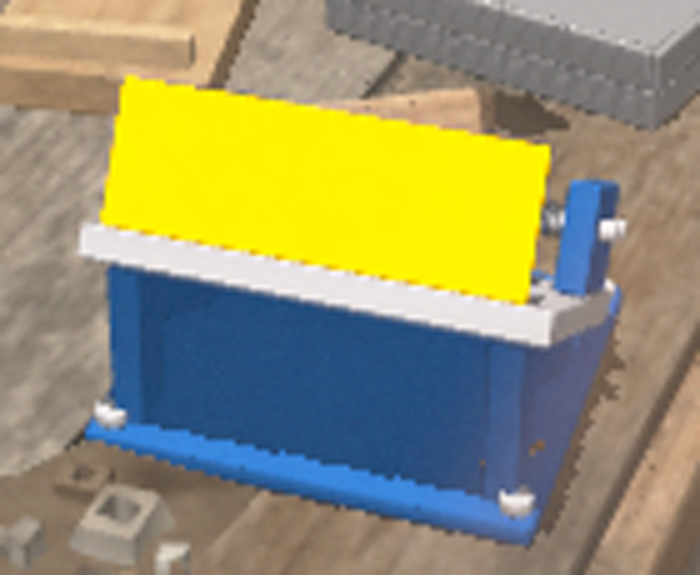

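```bash
cat >> h.py <<'E'
from scipy.optimize import least_squares
def proj(cam,P):
    m=bot.camera_model(cam); T=np.linalg.inv(np.array(m["world_from_camera"])); K=np.array(m["mtx"])
    p=(T[:3,:3]@np.atleast_2d(P).T).T+T[:3,3]; p=p*[1,-1,-1]; q=(K@p.T).T; return q[:,:2]/q[:,2:]
s,c=.5,np.sqrt(3)/2
def bed2w(B,x,y,yaw):
    B=np.atleast_2d(B); h=B[:,0]*c-B[:,2]*s; v=B[:,0]*s+B[:,2]*c+47
    u=np.array([-np.sin(yaw),np.cos(yaw)]); t=np.array([-np.cos(yaw),-np.sin(yaw)])
    return np.c_[np.array([x,y])+h[:,None]*u+B[:,1:2]*t, v]
E
python3 - <<'E'
from h import *
np.set_printoptions(precision=2,suppress=True)
B=np.array([[17,37.4,67],[-17,37.4,67],[17,-49,43.5],[-17,-49,43.5],[17,-37.5,0],[17,49,23]])
px=np.array([[463,330],[525,325],[385,150],[455,145],[345,212],[425,380]])/6.+[235,205]
g=np.array([[230,98],[320,470]])/6.+[235,205]; gs=np.array([[125,77],[550,148]])/5+[285,195]
bm=bot.camera_model
def f(p,side=1):
    r=[proj("top",bed2w(B,*p[:3]))-px]
    G=bed2w([[83,p[3],52],[83,p[4],52]],*p[:3]); r.append(proj("top",G)-g)
    if side:r.append(proj("side",G)-gs)
    return np.concatenate(r).ravel()
for sd in(0,1):
    r=least_squares(lambda p:f(p,sd),[509,-15,.2,-60,60]); print(r.x,r.fun.reshape(-1,2))
E
```

```text
[508.94 -16.39   0.09 -70.55  79.83] [[-0.1   0.14]
 [ 1.69 -0.45]
 [-0.43 -0.72]
 [-0.27 -0.74]
 [-0.65 -0.35]
 [-1.4   2.26]
 [ 0.78 -0.18]
 [ 0.29 -0.07]]
[508.88 -15.86   0.09 -70.65  79.27] [[-0.32  0.2 ]
 [ 1.47 -0.4 ]
 [-0.65 -0.67]
 [-0.49 -0.69]
 [-0.86 -0.29]
 [-1.61  2.31]
 [ 0.55 -0.16]
 [ 0.01 -0.25]
 [ 0.24 -1.27]
 [ 0.35 -1.01]]
```

Run:
```python
from h import *
a=cv2.imread("pics/top0.png"); b=cv2.imread("pics/side0.png")
p=(508.9,-16,.09)
def poly(cam,im,B,off,k):
    q=(proj(cam,bed2w(B,*p))-off+.5)*k-.5; cv2.polylines(im,[q.astype(int)],True,(0,255,0),1)
A=cv2.resize(a[205:305,235:365],None,fx=6,fy=6,interpolation=cv2.INTER_CUBIC)
Bm=cv2.resize(b[195:310,285:425],None,fx=5,fy=5,interpolation=cv2.INTER_CUBIC)
for cam,im,off,k in(("top",A,[235,205],6),("side",Bm,[285,195],5)):
    for P in([[17,37.4,67],[-17,37.4,67],[-17,-49,43.5],[17,-49,43.5]],[[17,49,23],[17,37.4,67],[17,-49,43.5],[17,-37.5,0]],[[83,-70,52],[83,79,52],[83,79,0],[83,-70,0]],
      [[22,-49,0],[22,-49,50],[-22,-49,50],[-22,-49,0]],[[20,49,0],[20,49,42],[-20,49,42],[-20,49,0]],[[-27,-40,10],[-17,-40,10],[-17,40,10],[-27,40,10]]): poly(cam,im,np.array(P,float),off,k)
cv2.imwrite("pics/o1.png",A);cv2.imwrite("pics/o2.png",Bm)
```

```text
(no output)
```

View pics/o1.png

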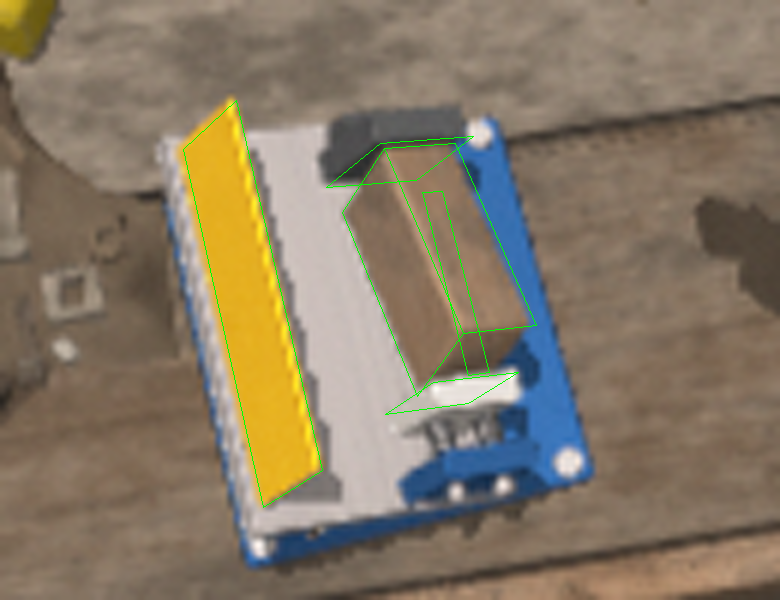

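View pics/o2.png

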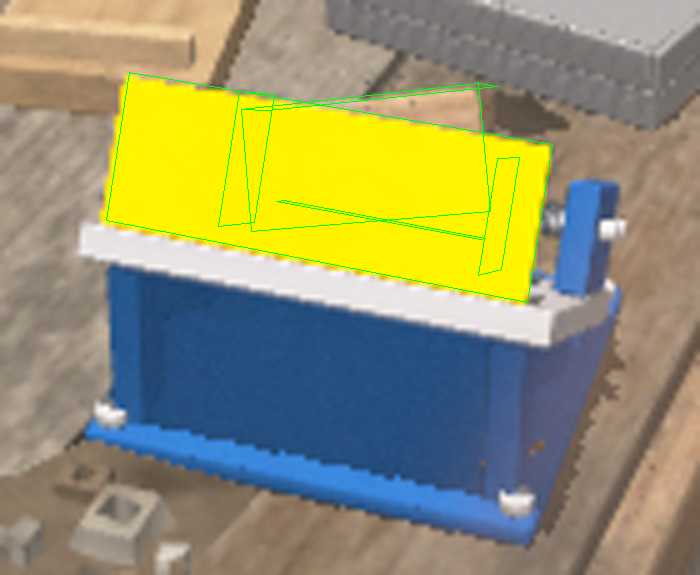

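>>> {"name": "servo_tool", "arguments": {"series": [[0, 0, 0, 0, 0.073], [0, 0, 0, 0, 0.073], [0, 0.6, -0.72, 0, 0], [0, 0.6, -0.72, 0, 0], [0, 0.6, -0.72, 0, 0], [0, 0.6, -0.72, 0, 0], [0, 0.6, -0.72, 0, 0], [0, 0.6, -0.72, 0, 0], [0, 0.6, -0.72, 0, 0], [0, 0.6, -0.72, 0, 0], [0, 0.6, -0.72, 0, 0], [0, 0.6, -0.72, 0, 0], [0, 0.6, -0.72, 0.2, 0], [0, 0.55, -0.65, 0.2, 0], [0, 0, 0, 0, 0]]}}

```text
time: 2.98
tool_pos: [482.9, -37.7, 167.7]
tcp_rot: [-3.141, 0.001, 0.093]
contact_force: [-0.0, -0.2, 0.6]
grip_width: 0.4
```

Run:
```python
from h import *
np.set_printoptions(precision=3,suppress=True)
save("top","t1"); save("side","s1")
o=bot.get_obs();print(o["time"],o["tool_pos"],o["tcp_rot"],o["contact_force"],o["grip_width"])
a=cv2.imread("pics/side0.png")
for n in("s1","t1"):
    im=cv2.imread(f"pics/{n}.png"); im=im[60:320,250:480] if n=="s1" else im[180:360,200:430]
    cv2.imwrite(f"pics/{n}c.png",cv2.resize(im,None,fx=2.3 if n=="s1" else 3,fy=2.3 if n=="s1" else 3,interpolation=cv2.INTER_CUBIC))
```

```text
3.075 [482.166 -39.8   168.399] [3.141 0.001 0.091] [ 0.11  -0.089  0.33 ] 0.5934963683822958
```

View pics/s1c.png

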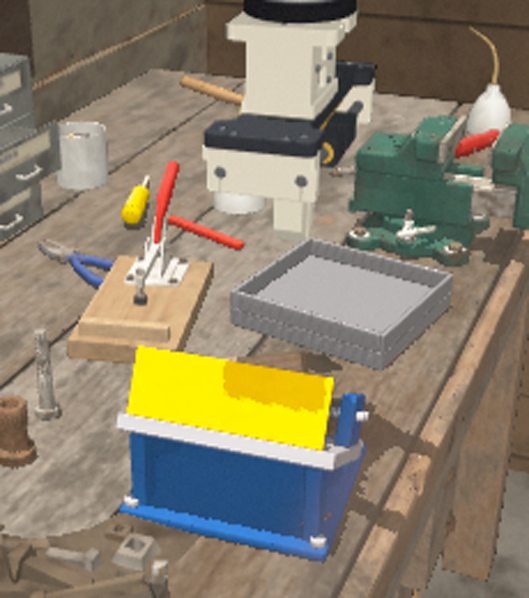

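View pics/t1c.png

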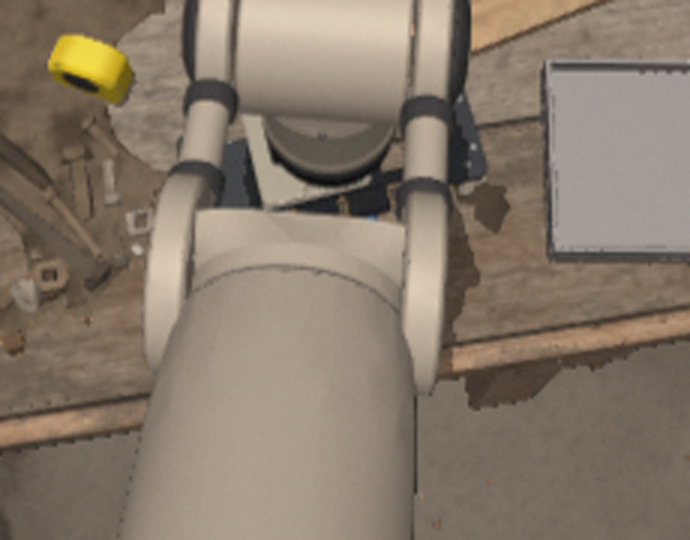

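>>> {"name": "servo_tool", "arguments": {"series": [[0, 0, 0, 0.5, 0], [0, 0, 0, 0.44, 0], [0, 0, 0, 0, 0], [0, 0, 0, 0, 0]]}}

```text
time: 3.58
tool_pos: [482.8, -40.7, 122.6]
tcp_rot: [3.141, -0.001, 0.088]
contact_force: [0.5, -0.4, -0.2]
grip_width: 0.1
```

>>> {"name": "servo_tool", "arguments": {"series": [[0, 0, 0, 0.06, 0], [0, 0, 0, 0.06, 0], [0, 0, 0, 0, 0]]}}

```text
time: 3.95
tool_pos: [482.3, -39.8, 115.5]
tcp_rot: [3.141, 0.0, 0.09]
contact_force: [-0.8, 0.9, 0.5]
grip_width: 0.2
```

>>> {"name": "servo_tool", "arguments": {"series": [[0, 0, 0, 0.04, 0], [0, 0, -0.02, 0.04, 0], [0, 0, 0, 0, 0]]}}

```text
time: 4.32
tool_pos: [482.1, -38.7, 111.3]
tcp_rot: [-3.142, 0.0, 0.09]
contact_force: [-0.2, -0.0, 0.8]
grip_width: -0.1
```

>>> {"name": "servo_tool", "arguments": {"series": [[0, 0, -0.02, 0.04, 0], [0, 0, -0.02, 0.04, 0], [0, 0, 0, 0, 0]]}}

```text
time: 4.7
tool_pos: [481.9, -36.7, 107.3]
tcp_rot: [-3.142, 0.0, 0.09]
contact_force: [-0.5, -0.6, 0.3]
grip_width: 0.2
```

>>> {"name": "servo_tool", "arguments": {"series": [[0, 0, -0.02, 0.04, 0], [0, 0, -0.02, 0.04, 0], [0, 0, 0, 0, 0]]}}

```text
time: 5.08
tool_pos: [481.7, -34.8, 103.3]
tcp_rot: [-3.142, 0.0, 0.089]
contact_force: [-0.8, -0.3, 0.2]
grip_width: 0.6
```

Run:
```python
from h import *
np.set_printoptions(precision=3,suppress=True)
save("top","t2"); save("side","s2")
o=bot.get_obs();print(o["time"],o["tool_pos"],o["contact_force"])
im=cv2.imread("pics/s2.png")[150:310,270:440]; cv2.imwrite("pics/s2c.png",cv2.resize(im,None,fx=3.7,fy=3.7,interpolation=cv2.INTER_CUBIC))
```

```text
5.175 [481.944 -34.831 103.493] [-0.136 -0.519  0.265]
```

View pics/s2c.png

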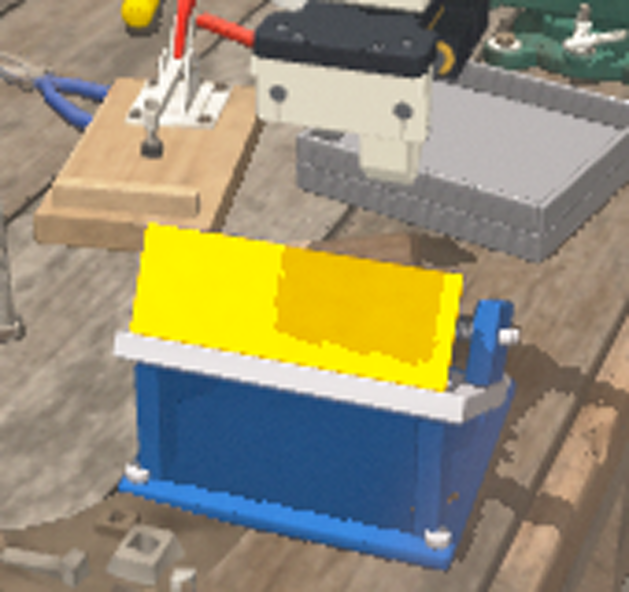

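Run:
```python
from h import *
np.set_printoptions(precision=1,suppress=True)
P=np.array([[482,-35,103],[482,-35,122],[482,-35,169],[482,-15,103.]])
for cam,o,k in(("side",[270,150],3.7),):
    print(proj(cam,P), (proj(cam,P)-o)*k)
for n in("block","block_center"):
  for c in("side","top"):
    r=bot.pinpoint(c,n); print(n,c,[(round(d["p"],2),w(c,d["point"])) for d in r[:2]])
```

```text
[[375.  216.3]
 [375.3 207.1]
 [376.  183.5]
 [370.9 221.5]] [[388.5 245.2]
 [389.5 211.2]
 [392.3 123.8]
 [373.5 264.6]]
block side [(0.71, array([507.4, -18.7,  85. ])), (0.46, array([682.6, 160.3,  -0.2]))]
block top []
block_center side [(0.49, array([512.2, -29.8,  79.4]))]
block_center top []
```

Run:
```python
from h import *
im=cv2.imread("pics/s2.png")[120:240,310:430]; cv2.imwrite("pics/s2d.png",cv2.resize(im,None,fx=5,fy=5,interpolation=cv2.INTER_NEAREST))
a=cv2.imread("pics/s1.png")[80:260,300:430];cv2.imwrite("pics/s1d.png",cv2.resize(a,None,fx=3.3,fy=3.3,interpolation=cv2.INTER_NEAREST))
```

```text
(no output)
```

View pics/s2d.png

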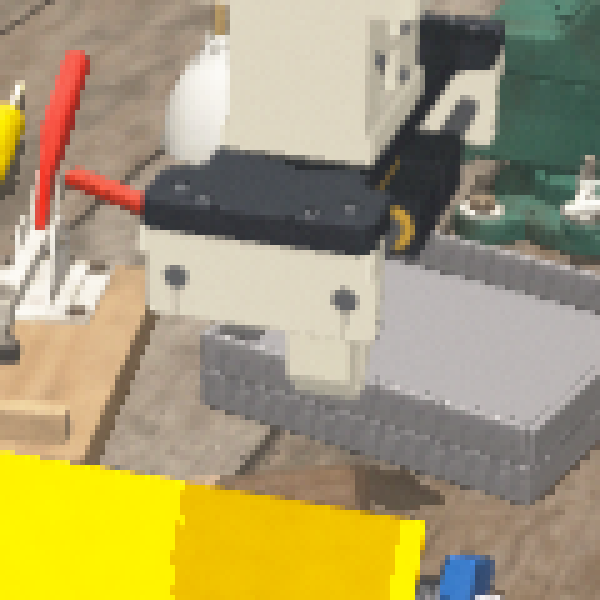

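View pics/s1d.png

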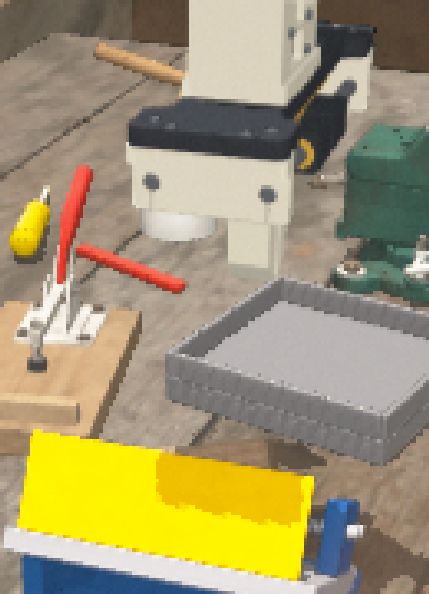

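Run:
```python
from h import *
np.set_printoptions(precision=1,suppress=True)
R=lambda y:np.array([-np.sin(y),np.cos(y)])
for z in (169,180,200,210): print(z,proj("side",np.array([[482-.09*95,-35+95,z],[482+30,-35+95,z],[482-45,-35+95,z]])))
m=bot.camera_model("side");T=np.array(m["world_from_camera"]);K=np.array(m["mtx"])
def ray(px,z=None,y=None):
    d=np.linalg.inv(K)@[*px,1]; d=T[:3,:3]@(d*[1,-1,-1]); o=T[:3,3]
    k=(z-o[2])/d[2] if z is not None else (y-o[1])/d[1]
    return o+k*d
for z in(85,103,120,140):print(z,ray((375.5,198.5),z))
print("tray corner check", ray((362,185),y=60))
print(bot.get_obs()["joint_positions"])
```

```text
169 [[359.6 209.2]
 [337.3 204.4]
 [381.6 213.9]]
180 [[359.7 203.1]
 [337.3 198.4]
 [381.8 207.7]]
200 [[359.9 191.7]
 [337.1 187.2]
 [382.3 196.1]]
210 [[359.9 185.9]
 [337.1 181.4]
 [382.5 190.3]]
85 [ 516.5 -130.    85. ]
103 [505.1 -98.6 103. ]
120 [494.3 -68.8 120. ]
140 [481.7 -33.8 140. ]
tray corner check [470.1  60.  212.2]
[-0.2  0.4  1.8 -0.   1.   1.3]
```

Run:
```python
from h import *
im=cv2.imread("pics/t2.png")[170:290,230:390]; cv2.imwrite("pics/t2c.png",cv2.resize(im,None,fx=5,fy=5,interpolation=cv2.INTER_CUBIC))
np.set_printoptions(precision=1,suppress=True)
u=np.array([-.09,.996,0]);t=np.array([.996,.09,0])
for z in(169,209): print(z,[(proj("top",np.array([482,-35,z])+a*u+b*t)[0]-[230,170])*5 for a,b in((95,37),(-95,37),(95,-37),(-95,-37))])
```

```text
169 [array([171.4, 377.6]), array([582.7, 277.1]), array([206.7, 538.5]), array([627.7, 432.7])]
209 [array([161.5, 353.9]), array([588.6, 250. ]), array([197.9, 520.5]), array([635.6, 410.9])]
```

View pics/t2c.png

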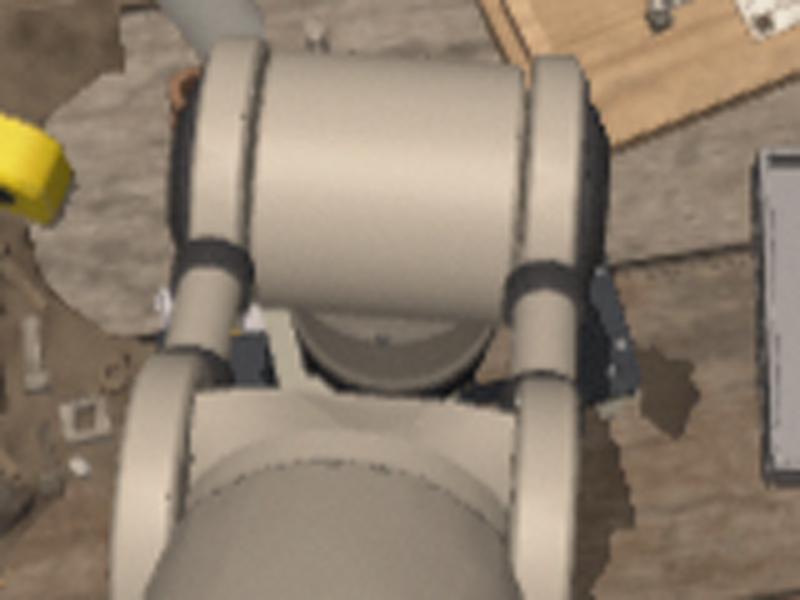

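>>> {"name": "servo_tool", "arguments": {"series": [[0, 0, 0.05, 0.2, 0], [0, 0, 0, 0.2, 0], [0, 0, 0, 0, 0], [0, 0, 0, 0, 0]]}}

```text
time: 5.88
tool_pos: [482.1, -37.3, 83.4]
tcp_rot: [-3.142, 0.0, 0.089]
contact_force: [-0.1, -0.6, -0.1]
grip_width: 0.6
```

>>> {"name": "servo_tool", "arguments": {"series": [[0, 0, 0, 0.04, 0], [0, 0, 0, 0.04, 0], [0, 0, 0, 0, 0]]}}

```text
time: 6.25
tool_pos: [482.1, -37.3, 79.4]
tcp_rot: [3.142, 0.0, 0.089]
contact_force: [0.1, -0.0, -0.4]
grip_width: 0.4
```

Run:
```python
from h import *
save("side","s3")
o=bot.get_obs();print(o["time"],o["tool_pos"],o["contact_force"])
im=cv2.imread("pics/s3.png")[120:240,310:430]; cv2.imwrite("pics/s3d.png",cv2.resize(im,None,fx=5,fy=5,interpolation=cv2.INTER_NEAREST))
```

```text
6.3 [482.14098476 -37.34607981  79.49338159] [ 0.46917185 -0.03608323 -0.48672157]
```

View pics/s3d.png

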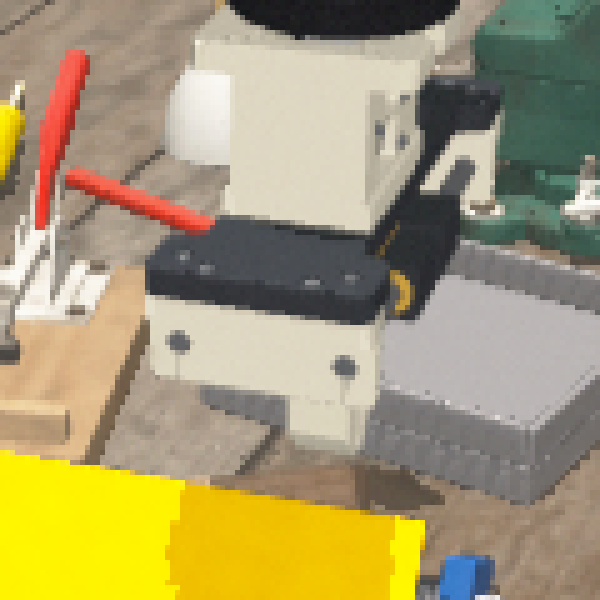

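>>> {"name": "servo_tool", "arguments": {"series": [[0, 0, 0, 0.04, 0], [0, 0, 0, 0.04, 0], [0, 0, 0, 0, 0]]}}

```text
time: 6.68
tool_pos: [482.0, -37.3, 75.3]
tcp_rot: [-3.142, 0.0, 0.089]
contact_force: [-0.2, 1.2, 0.6]
grip_width: 0.2
```

>>> {"name": "servo_tool", "arguments": {"series": [[0, 0, -0.02, 0.04, 0], [0, 0, 0, 0, 0]]}}

```text
time: 6.92
tool_pos: [482.1, -36.3, 73.6]
tcp_rot: [3.141, -0.0, 0.09]
contact_force: [0.1, 0.1, 2.0]
grip_width: 0.6
```

>>> {"name": "servo_tool", "arguments": {"series": [[0, 0, -0.02, 0.04, 0], [0, 0, 0, 0, 0]]}}

```text
time: 7.18
tool_pos: [481.7, -35.5, 71.7]
tcp_rot: [3.141, 0.0, 0.09]
contact_force: [-2.6, -0.1, 5.2]
grip_width: 0.8
```

>>> {"name": "servo_tool", "arguments": {"series": [[0, 0, -0.02, 0.04, 0], [0, 0, -0.02, 0.04, 0], [0, 0, 0, 0, 0]]}}

```text
time: 7.55
tool_pos: [480.6, -33.2, 67.5]
tcp_rot: [-3.141, 0.002, 0.09]
contact_force: [-3.3, -1.4, 5.1]
grip_width: 0.4
```

>>> {"name": "servo_tool", "arguments": {"series": [[0, 0, -0.025, 0.04, 0], [0, 0, -0.025, 0.04, 0], [0, 0, 0, 0, 0]]}}

```text
time: 7.92
tool_pos: [480.5, -30.5, 63.3]
tcp_rot: [-3.141, 0.002, 0.09]
contact_force: [-3.3, 1.3, 4.4]
grip_width: 0.3
```

>>> {"name": "servo_tool", "arguments": {"series": [[0, 0, -0.02, 0.04, 0], [0, 0, -0.02, 0.02, 0], [0, 0, 0, 0, 0]]}}

```text
time: 8.3
tool_pos: [481.0, -28.6, 60.3]
tcp_rot: [-3.141, 0.001, 0.09]
contact_force: [-3.2, 3.0, 2.6]
grip_width: 0.3
```

>>> {"name": "servo_tool", "arguments": {"series": [[0, 0, -0.01, 0.03, 0], [0, 0, 0, 0, 0]]}}

```text
time: 8.55
tool_pos: [482.1, -28.6, 58.9]
tcp_rot: [3.141, -0.001, 0.089]
contact_force: [0.7, 0.3, -0.1]
grip_width: 0.2
```

>>> {"name": "servo_tool", "arguments": {"series": [[0, 0, -0.01, 0.03, 0], [0, 0, 0, 0, 0]]}}

```text
time: 8.8
tool_pos: [481.5, -28.0, 57.4]
tcp_rot: [3.141, -0.0, 0.089]
contact_force: [0.1, -0.1, -0.2]
grip_width: 0.5
```

Run:
```python
from h import *
save("side","s4")
o=bot.get_obs();print(o["time"],o["tool_pos"],o["contact_force"])
im=cv2.imread("pics/s4.png")[120:240,310:430]; cv2.imwrite("pics/s4d.png",cv2.resize(im,None,fx=5,fy=5,interpolation=cv2.INTER_NEAREST))
```

```text
8.85 [481.43225162 -27.95156922  57.40011196] [-0.642873   -0.13076345  0.05835191]
```

View pics/s4d.png

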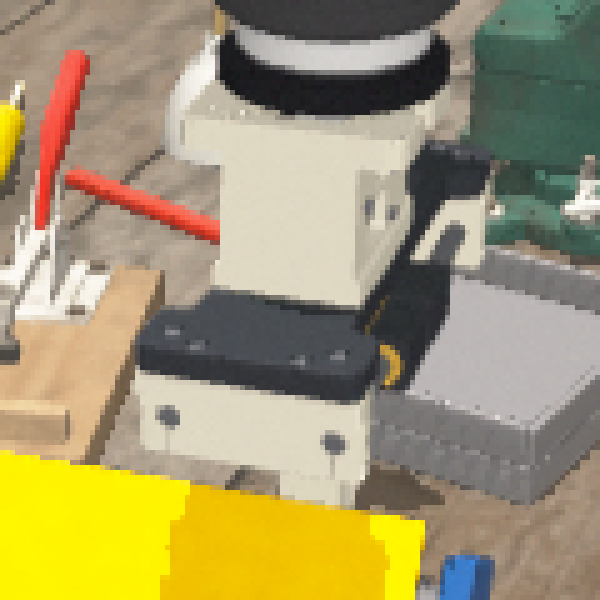

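>>> {"name": "servo_tool", "arguments": {"series": [[0, 0, -0.01, 0.03, 0], [0, 0, 0, 0, 0]]}}

```text
time: 9.1
tool_pos: [481.5, -27.6, 56.2]
tcp_rot: [3.141, -0.001, 0.09]
contact_force: [-0.2, -0.2, 1.6]
grip_width: 0.6
```

>>> {"name": "servo_tool", "arguments": {"series": [[0, 0, 0, 0.03, 0], [0, 0, 0, 0, 0]]}}

```text
time: 9.35
tool_pos: [481.7, -27.5, 55.8]
tcp_rot: [3.141, -0.002, 0.09]
contact_force: [-4.3, 0.4, 12.8]
grip_width: 0.4
```

>>> {"name": "servo_tool", "arguments": {"series": [[0, 0, 0, 0.03, 0], [0, 0, 0, 0, 0]]}}

```text
time: 9.6
tool_pos: [481.8, -27.5, 55.5]
tcp_rot: [3.141, -0.002, 0.09]
contact_force: [-6.7, 0.3, 25.1]
grip_width: 0.3
```

>>> {"name": "servo_tool", "arguments": {"series": [[0, 0, 0, -0.1, 0], [0, 0, 0, -0.6, 0], [1, 0, 0, -1, 0], [1, -0.5, 0.8, 0, 0], [1, -0.5, 1, 0, 0], [1, -0.5, 1, 0, 0], [1, 0, 1, 0, 0], [1, 0, 0.8, 0, 0], [1, 0, 0, 0, 0], [1, 0, 0, 0, 0]]}}

```text
time: 10.85
tool_pos: [426.7, -262.4, 137.5]
tcp_rot: [-3.14, 0.001, 0.089]
contact_force: [-0.5, 0.2, 0.4]
grip_width: 76.0
```

Run:
```python
from h import *
save("side","s5");save("top","t5")
o=bot.get_obs();print(o["time"],o["tool_pos"],o["contact_force"],o["grip_width"])
a=cv2.imread("pics/t5.png")[195:295,235:365]
p=(508.9,-16,.09)
A=cv2.resize(a,None,fx=6,fy=6,interpolation=cv2.INTER_CUBIC)
for P in([[17,45,45],[-17,45,45],[-17,-45,45],[17,-45,45]],[[17,45,0],[17,45,45],[17,-45,45],[17,-45,0]]):
    q=(proj("top",bed2w(np.array(P,float),*p))-[235,195]+.5)*6-.5; cv2.polylines(A,[q.astype(int)],True,(0,255,0),1)
cv2.imwrite("pics/t5c.png",A)
```

```text
10.95 [ 426.96561383 -261.94745739  137.8743886 ] [ 0.45940283 -0.34669416  0.88503164] 84.0347304203086
```

View pics/t5c.png

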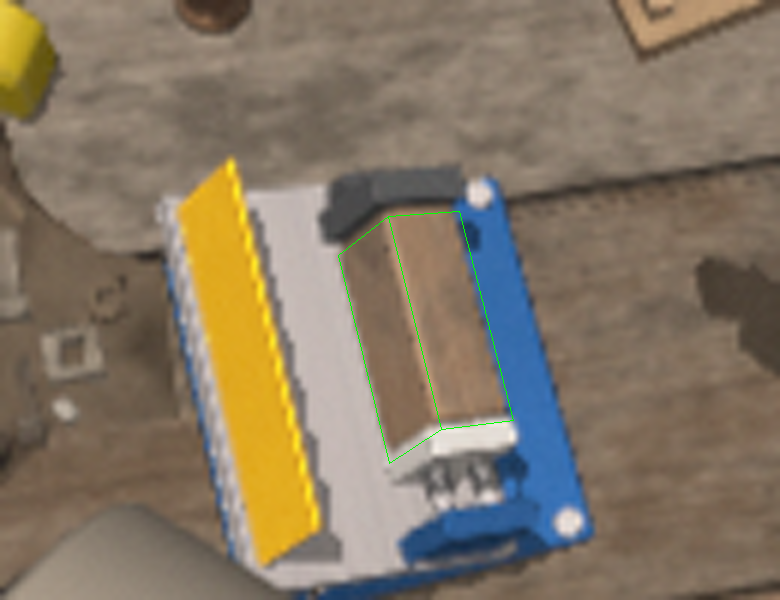

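View pics/s5.png

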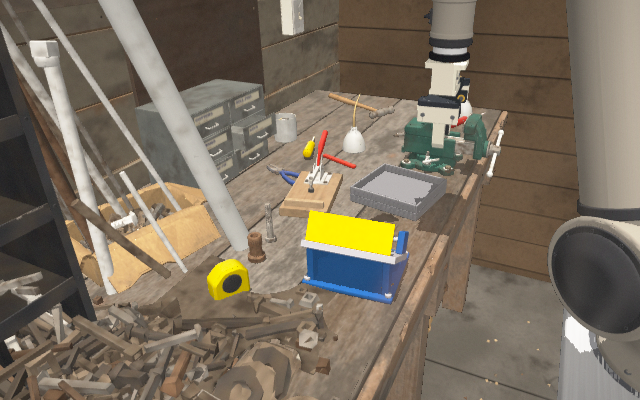

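Run:
```python
from h import *
np.set_printoptions(precision=1,suppress=True)
save("side","s6")
o=bot.get_obs();print(o["tool_pos"],o["grip_width"])
im=cv2.imread("pics/s6.png")[60:180,390:510]; cv2.imwrite("pics/s6d.png",cv2.resize(im,None,fx=5,fy=5,interpolation=cv2.INTER_NEAREST))
t=o["tool_pos"]; u=np.array([-.09,.996,0])
for dz in(0,38): print(dz,[(proj("side",t+u*a+[0,0,dz])[0]-[390,60])*5 for a in(46,-46,65,-65)])
```

```text
[ 427.1 -262.   138. ] 87.73958932703607
0 [array([225.3, 528.3]), array([260.7, 445.2]), array([217.3, 547.1]), array([267.4, 429.5])]
38 [array([233.7, 440.6]), array([269.1, 362.5]), array([225.6, 458.3]), array([275.8, 347.8])]
```

View pics/s6d.png

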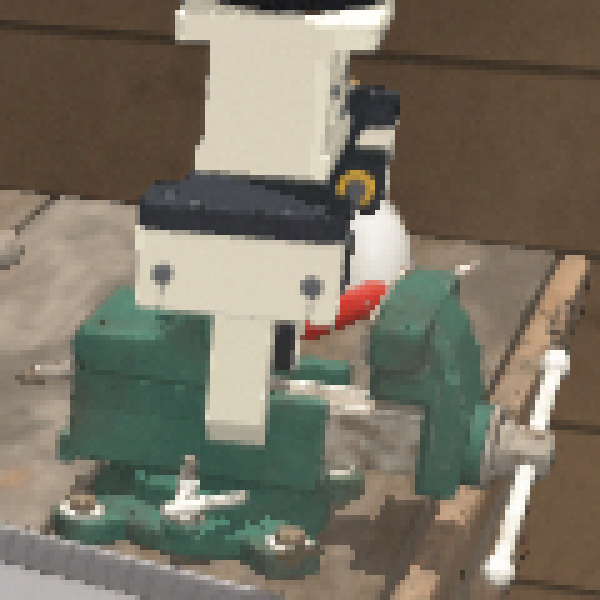

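>>> {"name": "servo_tool", "arguments": {"series": [[0.65, 0.42, -0.75, 0, 0], [0.65, 0.42, -0.75, 0, 0], [0.65, 0.42, -0.75, 0, 0], [0.65, 0.42, -0.75, 0, 0], [0.65, 0.42, -0.75, 0, 0], [0.65, 0, -0.75, 0, 0], [0.65, 0, 0, 0, 0], [0.65, 0, 0, 0, 0], [0.65, 0, 0, 0, 0]]}}

```text
time: 12.12
tool_pos: [511.6, -30.5, 138.1]
tcp_rot: [3.141, -0.0, 0.089]
contact_force: [-0.7, -0.5, 0.6]
grip_width: 59.6
```

>>> {"name": "servo_tool", "arguments": {"series": [[0.65, 0, 0, 0, 0]]}}

```text
time: 12.25
tool_pos: [511.6, -30.5, 138.0]
tcp_rot: [3.141, -0.0, 0.088]
contact_force: [0.0, -0.5, -0.1]
grip_width: 60.1
```

>>> {"name": "servo_tool", "arguments": {"series": [[0.65, 0, -0.034, 0.6, 0], [0.65, 0, 0, 0.6, 0], [0.65, 0, 0, 0.4, 0], [0.65, 0, 0, 0.2, 0], [0.65, 0, 0, 0, 0], [0.65, 0, 0, 0, 0]]}}

```text
time: 13.0
tool_pos: [512.1, -28.3, 48.8]
tcp_rot: [3.141, -0.002, 0.089]
contact_force: [0.4, 1.2, 0.3]
grip_width: 59.5
```

Run:
```python
from h import *
save("side","s7");save("top","t7")
o=bot.get_obs();print(o["time"],o["tool_pos"],o["contact_force"],o["grip_width"])
im=cv2.imread("pics/s7.png")[140:260,290:430]; cv2.imwrite("pics/s7d.png",cv2.resize(im,None,fx=5,fy=5,interpolation=cv2.INTER_NEAREST))
im=cv2.imread("pics/t7.png")[180:300,230:380]; cv2.imwrite("pics/t7d.png",cv2.resize(im,None,fx=5,fy=5,interpolation=cv2.INTER_NEAREST))
```

```text
13.1 [512.04566294 -28.17238409  48.84313086] [-0.27138648  0.6564143  -0.36778535] 59.834249861897696
```

View pics/s7d.png

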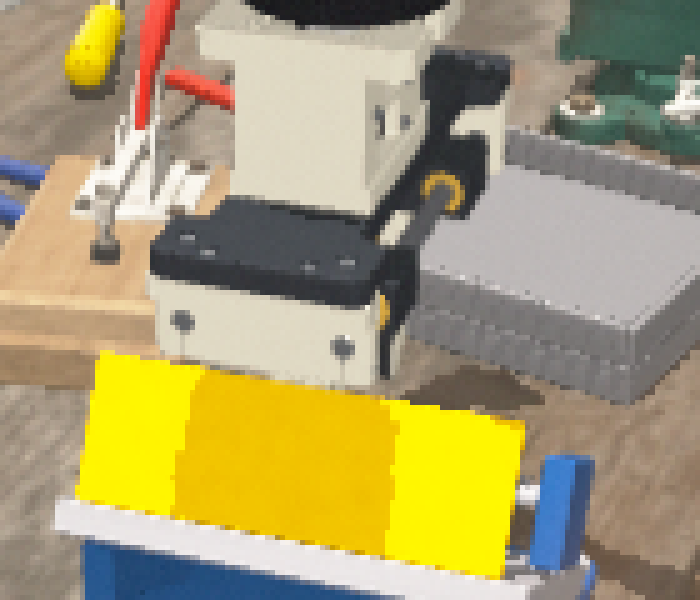

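View pics/t7d.png

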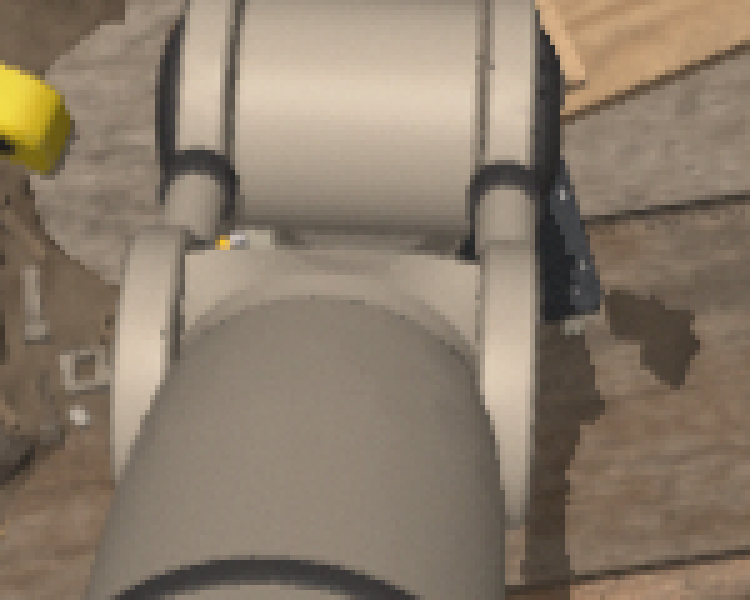

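Run:
```python
from h import *
np.set_printoptions(precision=1,suppress=True)
u=np.array([-.09,.996,0]);t=np.array([.996,.09,0]);C=np.array([512,-28.2,0])
for a in(65,80,95):
  for z in(140,148,153,158,165): print(a,z,[proj("side",C+u*a+t*b+[0,0,z])[0] for b in(37.5,-37.5)])
```

```text
65 140 [array([325.6, 210.5]), array([368.3, 217.7])]
65 148 [array([325.5, 206.4]), array([368.4, 213.5])]
65 153 [array([325.4, 203.8]), array([368.5, 210.9])]
65 158 [array([325.4, 201.1]), array([368.5, 208.2])]
65 165 [array([325.3, 197.5]), array([368.6, 204.4])]
80 140 [array([322.4, 214.7]), array([365.7, 222.2])]
80 148 [array([322.3, 210.5]), array([365.8, 218. ])]
80 153 [array([322.2, 207.9]), array([365.8, 215.3])]
80 158 [array([322.1, 205.3]), array([365.9, 212.6])]
80 165 [array([322. , 201.5]), array([366. , 208.8])]
95 140 [array([319.1, 219.1]), array([363. , 226.9])]
95 148 [array([318.9, 214.9]), array([363.1, 222.5])]
95 153 [array([318.9, 212.2]), array([363.1, 219.8])]
95 158 [array([318.8, 209.5]), array([363.1, 217.1])]
95 165 [array([318.6, 205.8]), array([363.2, 213.2])]
```

>>> {"name": "servo_tool", "arguments": {"series": [[0.65, 0, 0, 0.12, 0], [0.65, 0, 0, 0.08, 0], [0.65, 0, 0, 0, 0], [0.65, 0, 0, 0, 0]]}}

```text
time: 13.6
tool_pos: [511.4, -28.0, 37.9]
tcp_rot: [3.142, 0.0, 0.09]
contact_force: [0.7, 0.0, 0.5]
grip_width: 59.7
```

>>> {"name": "servo_tool", "arguments": {"series": [[0.65, 0, 0, 0.04, 0], [0.65, 0, 0, 0, 0], [0.65, 0, 0, 0, 0]]}}

```text
time: 13.98
tool_pos: [511.4, -28.0, 36.0]
tcp_rot: [3.141, -0.0, 0.089]
contact_force: [-0.9, 0.5, -0.6]
grip_width: 59.9
```

>>> {"name": "servo_tool", "arguments": {"series": [[0.65, 0, 0, 0.04, 0], [0.65, 0, 0, 0, 0], [0.65, 0, 0, 0, 0]]}}

```text
time: 14.35
tool_pos: [511.5, -28.0, 34.1]
tcp_rot: [3.141, -0.0, 0.089]
contact_force: [-0.1, -0.3, 1.7]
grip_width: 59.6
```

Run:
```python
from h import *
save("side","s8")
o=bot.get_obs();print(o["time"],o["tool_pos"],o["contact_force"],o["grip_width"])
im=cv2.imread("pics/s8.png")[140:260,290:430]; cv2.imwrite("pics/s8d.png",cv2.resize(im,None,fx=5,fy=5,interpolation=cv2.INTER_NEAREST))
```

```text
14.4 [511.52839403 -28.02389469  34.05391148] [ 0.3234353  -0.72056872 -0.48066136] 59.75732413582717
```

View pics/s8d.png

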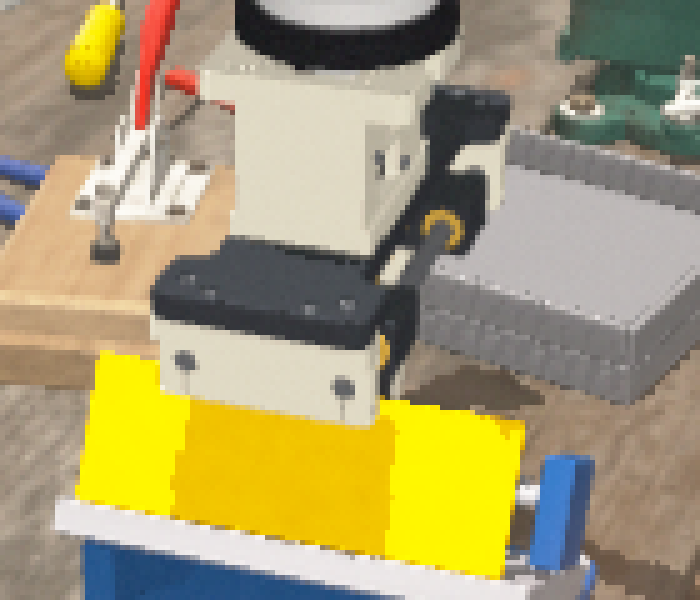

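>>> {"name": "servo_tool", "arguments": {"series": [[0.65, 0, 0, 0.02, 0], [0.65, 0, 0, 0, 0], [0.65, 0, 0, 0, 0]]}}

```text
time: 14.78
tool_pos: [511.7, -28.0, 33.7]
tcp_rot: [3.141, -0.001, 0.09]
contact_force: [-1.9, -0.4, 7.1]
grip_width: 59.5
```

>>> {"name": "servo_tool", "arguments": {"series": [[0.57, 0, 0, 0, 0], [0.57, 0, 0, 0, 0], [0.57, 0, 0, 0, 0]]}}

```text
time: 15.15
tool_pos: [511.2, -28.0, 32.8]
tcp_rot: [-3.142, 0.001, 0.09]
contact_force: [-0.9, -0.1, -0.1]
grip_width: 52.4
```

>>> {"name": "servo_tool", "arguments": {"series": [[0.57, 0, 0, 0.03, 0], [0.57, 0, 0, 0, 0], [0.57, 0, 0, 0, 0]]}}

```text
time: 15.52
tool_pos: [511.4, -28.0, 31.4]
tcp_rot: [3.142, 0.0, 0.089]
contact_force: [0.3, -0.2, -0.5]
grip_width: 52.3
```

>>> {"name": "servo_tool", "arguments": {"series": [[0.5, 0, 0, 0, 0], [0.5, 0, 0, 0, 0]]}}

```text
time: 15.78
tool_pos: [511.5, -28.3, 31.6]
tcp_rot: [3.141, -0.0, 0.09]
contact_force: [-0.6, -1.2, 0.3]
grip_width: 46.1
```

>>> {"name": "servo_tool", "arguments": {"series": [[0.45, 0, 0, 0, 0], [0.45, 0, 0, 0, 0], [0.45, 0, 0, 0, 0]]}}

```text
time: 16.15
tool_pos: [511.8, -28.9, 31.9]
tcp_rot: [3.14, -0.001, 0.09]
contact_force: [-1.1, -5.3, 3.1]
grip_width: 41.6
```

>>> {"name": "servo_tool", "arguments": {"series": [[0.42, 0, 0, 0, 0], [0.42, 0, 0, 0, 0], [0.42, 0, 0, 0, 0]]}}

```text
time: 16.52
tool_pos: [511.8, -28.9, 31.9]
tcp_rot: [3.14, -0.001, 0.09]
contact_force: [-1.2, -5.1, 1.6]
grip_width: 41.7
```

>>> {"name": "servo_tool", "arguments": {"series": [[0.39, 0, 0, 0, 0], [0.39, 0, 0, 0, 0], [0.39, 0, 0, 0, 0]]}}

```text
time: 16.9
tool_pos: [511.8, -28.9, 31.9]
tcp_rot: [3.14, -0.001, 0.09]
contact_force: [-1.5, -5.2, 2.5]
grip_width: 41.6
```

>>> {"name": "servo_tool", "arguments": {"series": [[0, 0, 0, 0, 0], [0, 0, 0.02, -0.06, 0], [0, 0, 0, 0, 0]]}}

```text
time: 17.27
tool_pos: [511.6, -29.0, 34.9]
tcp_rot: [3.142, -0.0, 0.089]
contact_force: [0.0, -1.5, 3.9]
grip_width: 39.5
```

>>> {"name": "servo_tool", "arguments": {"series": [[0, 0, 0, -0.06, 0], [0, 0, 0, -0.06, 0], [0, 0, 0, 0, 0]]}}

```text
time: 17.65
tool_pos: [511.5, -28.9, 40.6]
tcp_rot: [3.142, -0.0, 0.09]
contact_force: [-0.2, -0.4, -1.5]
grip_width: 39.3
```

>>> {"name": "servo_tool", "arguments": {"series": [[0, 0, 0, -0.15, 0], [0, 0, 0, -0.25, 0], [0, 0, 0, -0.3, 0], [0, 0, 0, -0.3, 0], [0, 0, 0, -0.3, 0], [0, 0, 0, -0.3, 0], [0, 0, 0, -0.15, 0], [0, 0, 0, 0, 0], [0, 0, 0, 0, 0]]}}

```text
time: 18.77
tool_pos: [511.1, -28.9, 127.5]
tcp_rot: [-3.141, 0.001, 0.089]
contact_force: [-0.4, 1.0, -1.2]
grip_width: 37.0
```

Run:
```python
from h import *
save("side","s9");save("top","t9")
o=bot.get_obs();print(o["time"],o["tool_pos"],o["contact_force"],o["grip_width"])
im=cv2.imread("pics/s9.png")[120:260,290:430]; cv2.imwrite("pics/s9d.png",cv2.resize(im,None,fx=4,fy=4,interpolation=cv2.INTER_NEAREST))
im=cv2.imread("pics/t9.png")[180:300,230:380]; cv2.imwrite("pics/t9d.png",cv2.resize(im,None,fx=5,fy=5,interpolation=cv2.INTER_NEAREST))
```

```text
18.875 [511.08120912 -28.92387906 127.38830772] [ 0.12464103 -0.31368786 -1.77075741] 37.701334980271874
```

View pics/s9d.png

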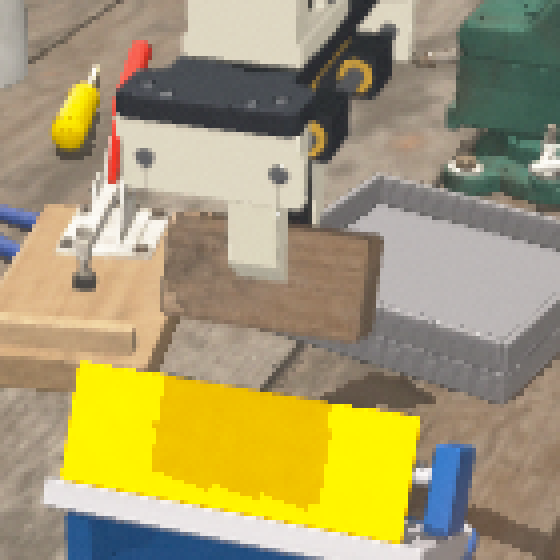

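View pics/t9d.png

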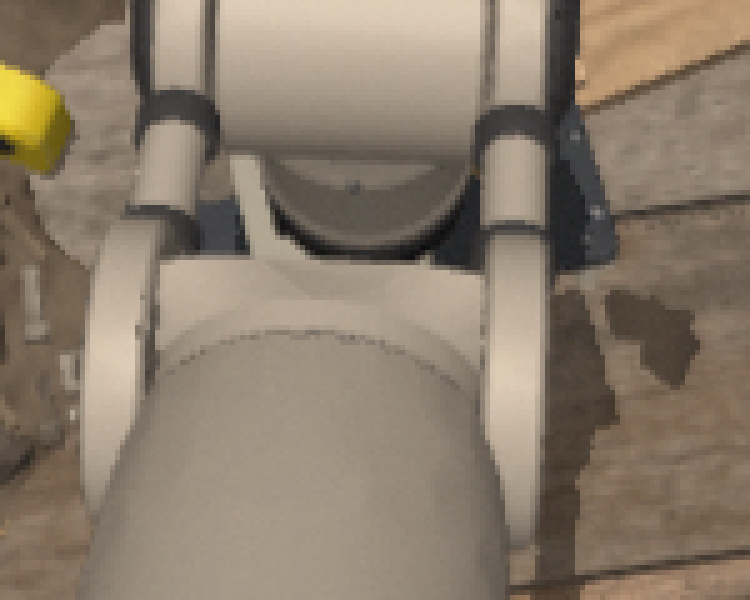

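Run:
```python
from h import *
np.set_printoptions(precision=2,suppress=True)
from scipy.spatial.transform import Rotation as Ro
# zoom
im=cv2.imread("pics/s9.png")[165:210,325:390]; cv2.imwrite("pics/s9e.png",cv2.resize(im,None,fx=12,fy=12,interpolation=cv2.INTER_CUBIC))
```

```text
(no output)
```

View pics/s9e.png

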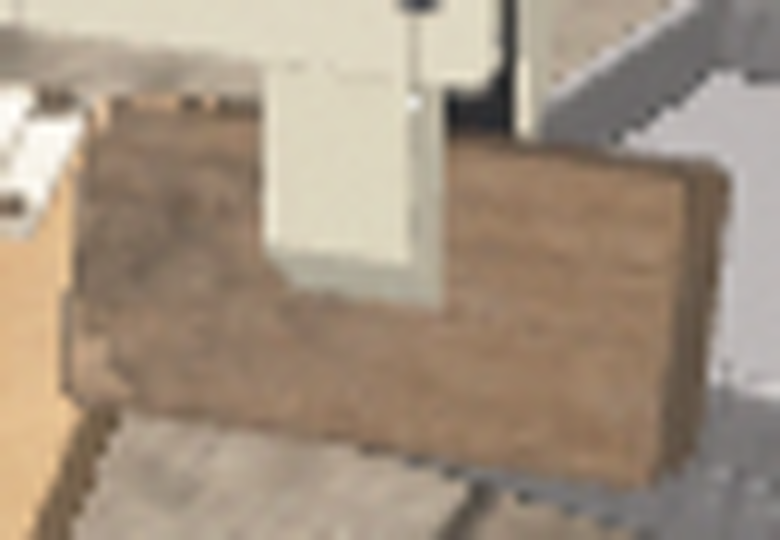

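```bash
cat >> h.py <<'E'
def blockpts(p,F):
    # p: center of uphill face x,y,z, lean(deg, top toward downhill), yaw, pitch about level-normal ; F rows: (len along away-from-robot(+), height, depth downhill)
    x,y,z,le,yaw,pi=p
    u=np.array([-np.sin(yaw),np.cos(yaw),0]);t=np.array([np.cos(yaw),np.sin(yaw),0]);k=np.array([0,0,1.])
    le=np.radians(le);pi=np.radians(pi)
    hh=np.cos(le)*k-np.sin(le)*u; n=np.cos(le)*u+np.sin(le)*k
    t2=np.cos(pi)*t+np.sin(pi)*hh; h2=-np.sin(pi)*t+np.cos(pi)*hh
    return np.array([x,y,z])+F[:,:1]*t2+F[:,1:2]*h2-F[:,2:]*n
E
python3 - <<'E'
from h import *
np.set_printoptions(precision=2,suppress=True)
F=np.array([[45,22.5,0],[-45,22.5,0],[-45,-22.5,0],[45,-22.5,0],[-45,22.5,34],[-45,-22.5,34]],float)
px=np.array([[95,105],[690,175],[655,485],[65,395],[728,180],[690,460]])/12.+[325,165]-.46
f=lambda p:np.r_[(proj("side",blockpts(p,F))-px).ravel(),(p[4]-.09)*20,(p[0]-510)/8]
r=least_squares(f,[510,-15,165,20,.09,0]);print(r.x,r.fun)
E
```

```text
[517.45 -27.19 155.19  23.92   0.12   0.01] [ 0.14 -0.31 -0.14  0.09 -0.42 -0.09 -0.2   0.39  0.37 -0.69  0.45  0.66
  0.64  0.93]
```

>>> {"name": "servo_tool", "arguments": {"series": [[0, 0, 0, -0.2, 0], [0, 0, 0.2, -0.2, 0], [0, 0, 0.45, 0, 0], [0, -0.04, 0.7, 0, 0], [0, -0.05, 0.75, 0, 0], [0, -0.05, 0.75, 0, 0], [0, -0.05, 0.75, 0, 0], [0, -0.05, 0.75, 0, 0], [0, -0.04, 0.65, 0, 0], [0, 0, 0.4, 0, 0], [0, 0, 0.2, 0, 0], [0, 0, 0, 0, 0], [0, 0, 0, 0, 0]]}}

```text
time: 20.5
tool_pos: [522.7, -308.1, 148.1]
tcp_rot: [-3.141, 0.0, 0.09]
contact_force: [-0.4, -0.0, -2.0]
grip_width: 37.4
```

Run:
```python
from h import *
save("side","s10");save("top","t10")
o=bot.get_obs();print(o["time"],o["tool_pos"],o["contact_force"],o["grip_width"])
im=cv2.imread("pics/s10.png")[90:240,320:470]; cv2.imwrite("pics/s10d.png",cv2.resize(im,None,fx=4,fy=4,interpolation=cv2.INTER_CUBIC))
im=cv2.imread("pics/t5.png")[180:280,360:470]; cv2.imwrite("pics/t5e.png",cv2.resize(im,None,fx=6,fy=6,interpolation=cv2.INTER_CUBIC))
```

```text
20.6 [ 522.74836572 -308.10672384  148.18499294] [ 0.43486351  0.28951152 -1.53711297] 37.51598369604529
```

View pics/s10d.png

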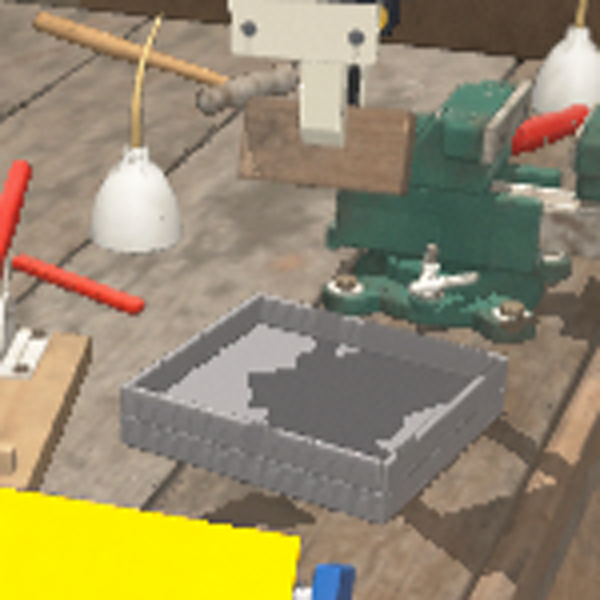

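View pics/t5e.png

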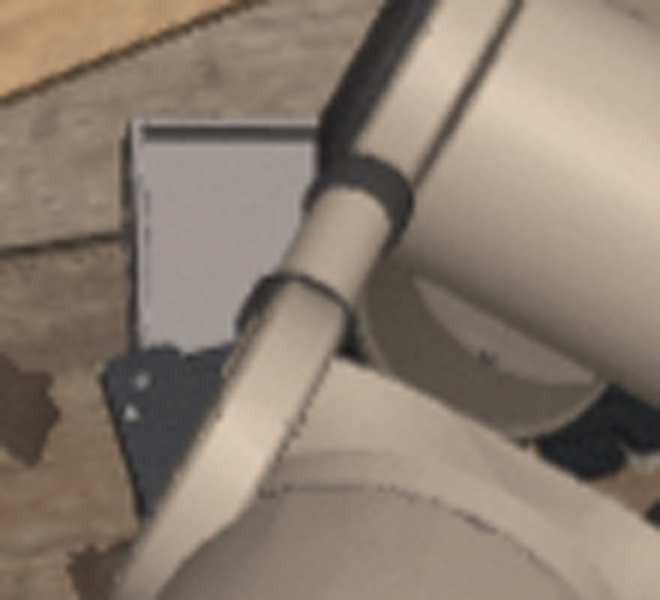

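Run:
```python
from h import *
np.set_printoptions(precision=2,suppress=True)
im=cv2.imread("pics/top0.png"); 
bot.capture
px=np.array([[382,200.5],[444.5,201.5],[447,265],[383,267]])
def T(p):
    x,y,a=p;R=np.array([[np.cos(a),-np.sin(a)],[np.sin(a),np.cos(a)]])
    C=np.array([[86,80],[86,-80],[-86,-80],[-86,80]]); return np.c_[(R@C.T).T+[x,y],np.full(4,39)]
r=least_squares(lambda p:(proj("top",T(p))-px).ravel(),[526,-309,0]);print(r.x,r.fun)
q=proj("top",T(r.x)); A=cv2.resize(im[185:285,365:465],None,fx=6,fy=6,interpolation=cv2.INTER_CUBIC); cv2.polylines(A,[((q-[365,185]+.5)*6).astype(int)],True,(0,255,0),1); cv2.imwrite("pics/tray.png",A)
# block fit now
F=np.array([[45,22.5,0],[-45,22.5,0],[-45,-22.5,0],[45,-22.5,0]],float)
b=np.array([[250,100],[415,117],[403,192],[240,176]])/4.+[320,90]
f=lambda p:np.r_[(proj("side",blockpts(p,F))-b).ravel(),(p[4]-.09)*20,(p[3]-24)/5,p[5]/3]
r=least_squares(f,[522,-309,175,20,.09,0]);print(r.x,r.fun)
```

```text
[ 519.57 -308.39   -0.18] [-0.26 -0.19 -1.59  0.21  1.12  1.75  0.64 -1.76]
[ 524.72 -305.81  177.24   25.21    0.1     0.11] [ 0.51 -0.49 -0.38 -0.99 -0.36  0.89  0.25  0.6   0.26  0.24  0.04]
```

View pics/tray.png

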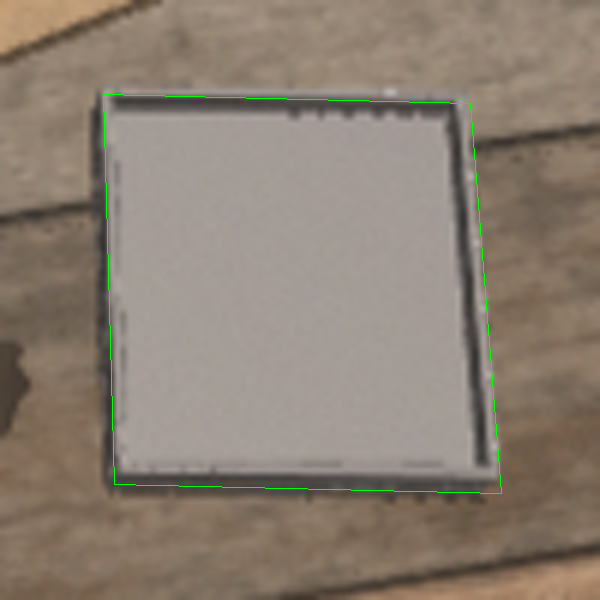

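>>> {"name": "servo_tool", "arguments": {"series": [[0, 0, 0, 0.2, 0.085], [0, 0, 0, 0.4, 0.085], [0, 0, 0, 0.5, 0], [0, 0, 0, 0.5, 0], [0, 0, 0, 0.4, 0], [0, 0, 0, 0.15, 0], [0, 0, 0, 0, 0], [0, 0, 0, 0, 0]]}}

```text
time: 21.6
tool_pos: [523.2, -309.4, 41.6]
tcp_rot: [3.141, -0.002, -0.177]
contact_force: [0.7, -0.2, -1.4]
grip_width: 37.2
```

Run:
```python
from h import *
save("side","s11")
o=bot.get_obs();print(o["time"],o["tool_pos"],o["contact_force"],o["grip_width"])
im=cv2.imread("pics/s11.png")[110:230,330:460]; cv2.imwrite("pics/s11d.png",cv2.resize(im,None,fx=5,fy=5,interpolation=cv2.INTER_CUBIC))
```

```text
21.65 [ 523.16877632 -309.48208758   41.58250959] [-0.36159    -0.30279966 -1.64659864] 37.63827051969617
```

View pics/s11d.png

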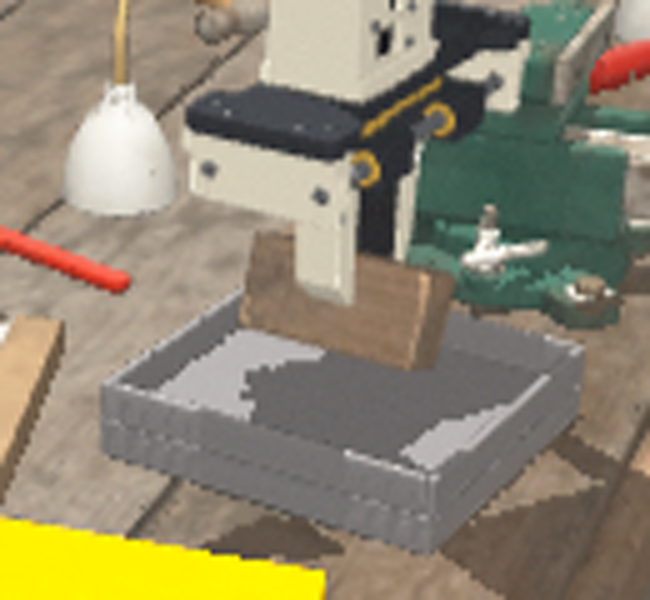

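Well aligned over the tray, block leaning slightly between the fingers, bottom edge about 20 mm above the floor. Lowering in small steps.

>>> {"name": "servo_tool", "arguments": {"series": [[0, 0, 0, 0.15, 0], [0, 0, 0, 0.05, 0], [0, 0, 0, 0, 0]]}}

```text
time: 22.02
tool_pos: [522.3, -309.0, 30.2]
tcp_rot: [-3.141, 0.001, -0.178]
contact_force: [0.4, 0.2, -1.8]
grip_width: 37.1
```

>>> {"name": "servo_tool", "arguments": {"series": [[0, 0, 0, 0.04, 0], [0, 0, 0, 0, 0]]}}

```text
time: 22.28
tool_pos: [522.5, -309.1, 28.4]
tcp_rot: [-3.142, 0.0, -0.178]
contact_force: [0.4, -0.1, -2.0]
grip_width: 37.4
```

>>> {"name": "servo_tool", "arguments": {"series": [[0, 0, 0, 0.03, 0], [0, 0, 0, 0, 0]]}}

```text
time: 22.52
tool_pos: [522.5, -309.1, 26.9]
tcp_rot: [-3.142, 0.0, -0.178]
contact_force: [-0.1, -0.1, -0.7]
grip_width: 37.3
```

>>> {"name": "servo_tool", "arguments": {"series": [[0, 0, 0, 0.03, 0], [0, 0, 0, 0, 0]]}}

```text
time: 22.78
tool_pos: [522.5, -309.1, 25.4]
tcp_rot: [-3.142, 0.0, -0.178]
contact_force: [0.9, -0.5, -1.4]
grip_width: 37.5
```

>>> {"name": "servo_tool", "arguments": {"series": [[0, 0, 0, 0.03, 0], [0, 0, 0, 0, 0]]}}

```text
time: 23.02
tool_pos: [522.5, -309.1, 23.9]
tcp_rot: [-3.142, 0.0, -0.178]
contact_force: [0.5, 0.3, -0.7]
grip_width: 37.2
```

>>> {"name": "servo_tool", "arguments": {"series": [[0, 0, 0, 0.03, 0], [0, 0, 0, 0, 0]]}}

```text
time: 23.28
tool_pos: [522.5, -309.1, 22.4]
tcp_rot: [-3.142, 0.0, -0.178]
contact_force: [-1.1, -0.2, -1.1]
grip_width: 37.2
```

>>> {"name": "servo_tool", "arguments": {"series": [[0, 0, 0, 0.02, 0], [0, 0, 0, 0, 0]]}}

```text
time: 23.52
tool_pos: [522.5, -309.1, 21.5]
tcp_rot: [3.142, 0.0, -0.178]
contact_force: [-0.1, -0.2, -1.2]
grip_width: 37.5
```

>>> {"name": "servo_tool", "arguments": {"series": [[0, 0, 0, 0.02, 0], [0, 0, 0, 0, 0]]}}

```text
time: 23.78
tool_pos: [522.5, -309.1, 20.4]
tcp_rot: [3.142, 0.0, -0.178]
contact_force: [-0.8, -0.1, -1.3]
grip_width: 37.6
```

>>> {"name": "servo_tool", "arguments": {"series": [[0, 0, 0, 0.02, 0], [0, 0, 0, 0, 0]]}}

```text
time: 24.02
tool_pos: [522.5, -309.1, 19.4]
tcp_rot: [3.142, 0.0, -0.178]
contact_force: [0.3, -0.1, -0.8]
grip_width: 37.5
```

>>> {"name": "servo_tool", "arguments": {"series": [[0, 0, 0, 0.02, 0], [0, 0, 0, 0, 0]]}}

```text
time: 24.28
tool_pos: [522.5, -309.1, 18.4]
tcp_rot: [3.142, 0.0, -0.178]
contact_force: [0.3, 0.1, -1.2]
grip_width: 37.4
```

Run:
```python
from h import *
save("side","s12")
o=bot.get_obs();print(o["time"],o["tool_pos"],o["contact_force"],o["grip_width"])
im=cv2.imread("pics/s12.png")[130:230,340:460]; cv2.imwrite("pics/s12d.png",cv2.resize(im,None,fx=6,fy=6,interpolation=cv2.INTER_CUBIC))
```

```text
24.325 [ 522.54806658 -309.11180735   18.47986671] [-0.24231041 -0.22118822 -1.06483148] 37.412858165069494
```

View pics/s12d.png

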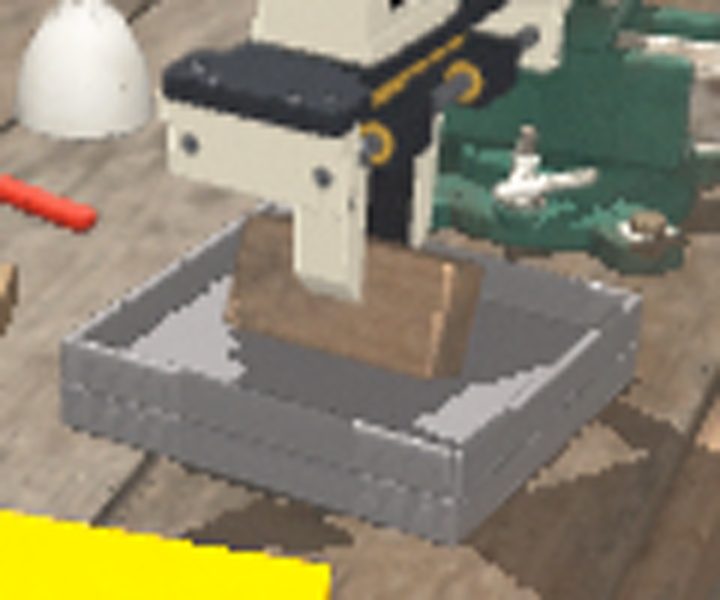

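>>> {"name": "servo_tool", "arguments": {"series": [[0, 0, 0, 0.025, 0], [0, 0, 0, 0, 0]]}}

```text
time: 24.58
tool_pos: [522.5, -309.1, 17.1]
tcp_rot: [-3.142, 0.0, -0.178]
contact_force: [-0.8, 0.2, -0.7]
grip_width: 37.2
```

>>> {"name": "servo_tool", "arguments": {"series": [[0, 0, 0, 0.025, 0], [0, 0, 0, 0, 0]]}}

```text
time: 24.82
tool_pos: [522.5, -309.1, 15.9]
tcp_rot: [-3.142, 0.0, -0.178]
contact_force: [-0.5, 0.5, -0.8]
grip_width: 37.3
```

>>> {"name": "servo_tool", "arguments": {"series": [[0, 0, 0, 0.025, 0], [0, 0, 0, 0, 0]]}}

```text
time: 25.08
tool_pos: [522.6, -309.2, 14.9]
tcp_rot: [3.141, -0.0, -0.178]
contact_force: [-0.4, 0.6, -0.7]
grip_width: 37.3
```

>>> {"name": "servo_tool", "arguments": {"series": [[0, 0, 0, 0.025, 0], [0, 0, 0, 0, 0]]}}

```text
time: 25.32
tool_pos: [522.7, -309.3, 14.7]
tcp_rot: [3.141, -0.001, -0.178]
contact_force: [-2.1, 1.8, 6.9]
grip_width: 37.6
```

>>> {"name": "servo_tool", "arguments": {"series": [[0, 0, 0, -0.012, 0], [0.41, 0, 0, 0, 0], [0.42, 0, 0, 0, 0], [0.43, 0, 0, 0, 0], [0.43, 0, 0, 0, 0]]}}

```text
time: 25.95
tool_pos: [522.7, -308.8, 14.0]
tcp_rot: [-3.141, -0.0, -0.178]
contact_force: [-0.0, 2.2, 3.5]
grip_width: 39.3
```

Run:
```python
from h import *
save("side","s13")
o=bot.get_obs();print(o["time"],o["tool_pos"],o["contact_force"],o["grip_width"])
im=cv2.imread("pics/s13.png")[130:230,340:460]; cv2.imwrite("pics/s13d.png",cv2.resize(im,None,fx=6,fy=6,interpolation=cv2.INTER_CUBIC))
```

```text
26.0 [ 522.72959046 -308.79424678   14.00605138] [0.15597226 2.98771198 2.73712971] 39.466663162575585
```

View pics/s13d.png

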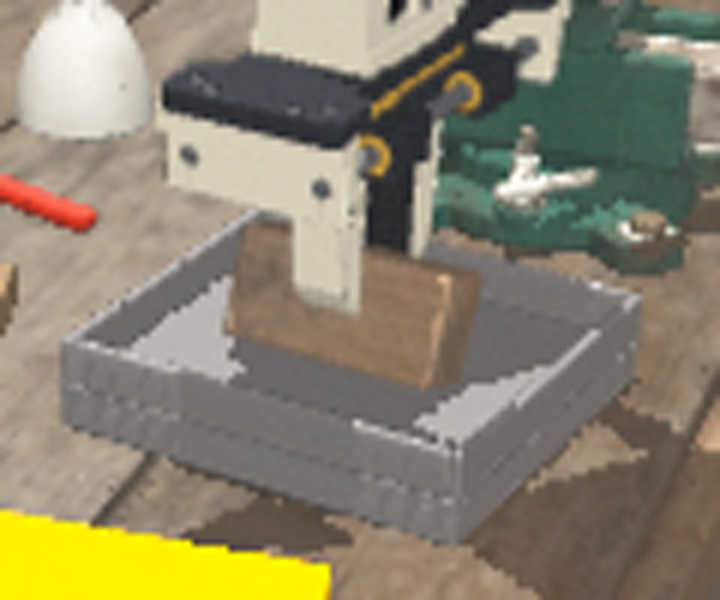

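>>> {"name": "servo_tool", "arguments": {"series": [[0.44, 0, 0, 0, 0], [0.45, 0, 0, 0, 0], [0.46, 0, 0, 0, 0], [0.47, 0, 0, 0, 0], [0.48, 0, 0, 0, 0], [0.48, 0, 0, 0, 0]]}}

```text
time: 26.75
tool_pos: [522.5, -309.2, 14.0]
tcp_rot: [3.142, 0.0, -0.178]
contact_force: [0.5, -1.0, -0.5]
grip_width: 44.1
```

>>> {"name": "servo_tool", "arguments": {"series": [[0.49, 0, 0, 0, 0], [0.5, 0, 0, 0, 0], [0.51, 0, 0, 0, 0], [0.52, 0, 0, 0, 0], [0.53, 0, 0, 0, 0], [0.53, 0, 0, 0, 0]]}}

```text
time: 27.5
tool_pos: [522.6, -309.1, 14.1]
tcp_rot: [3.141, -0.0, -0.178]
contact_force: [-0.4, 0.4, -0.8]
grip_width: 48.4
```

Run:
```python
from h import *
save("side","s14")
o=bot.get_obs();print(o["time"],o["tool_pos"],o["contact_force"],o["grip_width"])
im=cv2.imread("pics/s14.png")[130:230,340:460]; cv2.imwrite("pics/s14d.png",cv2.resize(im,None,fx=6,fy=6,interpolation=cv2.INTER_CUBIC))
```

```text
27.55 [ 522.58713402 -309.13923391   14.12640114] [ 0.25935229  1.02116051 -0.342351  ] 48.445900348309294
```

View pics/s14d.png

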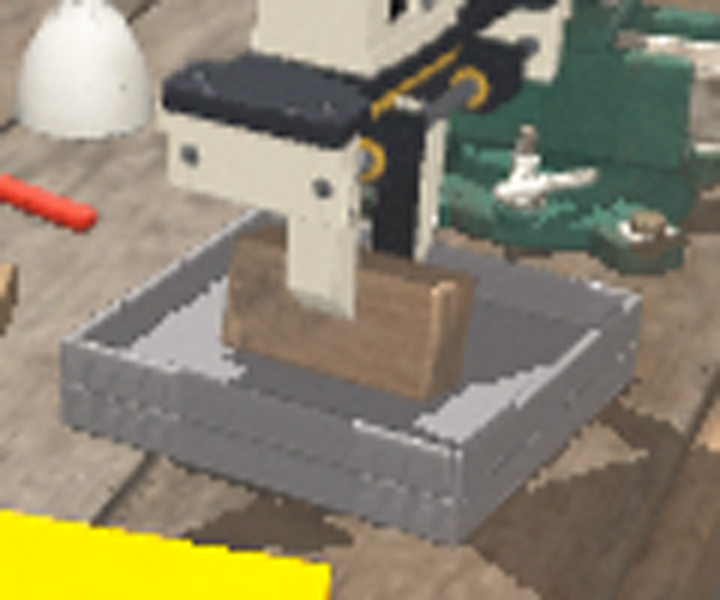

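The block is settling towards upright (bottom corner moved down to about pixel row 196, top starting to show). I keep opening slowly.

>>> {"name": "servo_tool", "arguments": {"series": [[0.54, 0, 0, 0, 0], [0.55, 0, 0, 0, 0], [0.56, 0, 0, 0, 0], [0.57, 0, 0, 0, 0], [0.58, 0, 0, 0, 0], [0.59, 0, 0, 0, 0], [0.6, 0, 0, 0, 0], [0.61, 0, 0, 0, 0], [0.62, 0, 0, 0, 0], [0.63, 0, 0, 0, 0], [0.64, 0, 0, 0, 0], [0.65, 0, 0, 0, 0]]}}

```text
time: 29.05
tool_pos: [522.6, -309.1, 14.1]
tcp_rot: [3.141, -0.0, -0.178]
contact_force: [0.5, 0.5, 0.3]
grip_width: 59.3
```

>>> {"name": "servo_tool", "arguments": {"series": [[0.66, 0, 0, 0, 0], [0.67, 0, 0, 0, 0], [0.68, 0, 0, 0, 0], [0.69, 0, 0, 0, 0], [0.7, 0, 0, 0, 0], [0.72, 0, 0, 0, 0], [0.74, 0, 0, 0, 0], [0.74, 0, 0, 0, 0]]}}

```text
time: 30.05
tool_pos: [522.6, -309.1, 14.1]
tcp_rot: [3.142, -0.0, -0.178]
contact_force: [-0.4, 0.5, -0.6]
grip_width: 67.8
```

Run:
```python
from h import *
save("side","s15")
o=bot.get_obs();print(o["time"],o["tool_pos"],o["contact_force"],o["grip_width"])
im=cv2.imread("pics/s15.png")[130:230,340:460]; cv2.imwrite("pics/s15d.png",cv2.resize(im,None,fx=6,fy=6,interpolation=cv2.INTER_CUBIC))
```

```text
30.1 [ 522.5692985  -309.12382646   14.10899919] [0.93293406 0.07563119 0.27251672] 68.16852742785011
```

View pics/s15d.png

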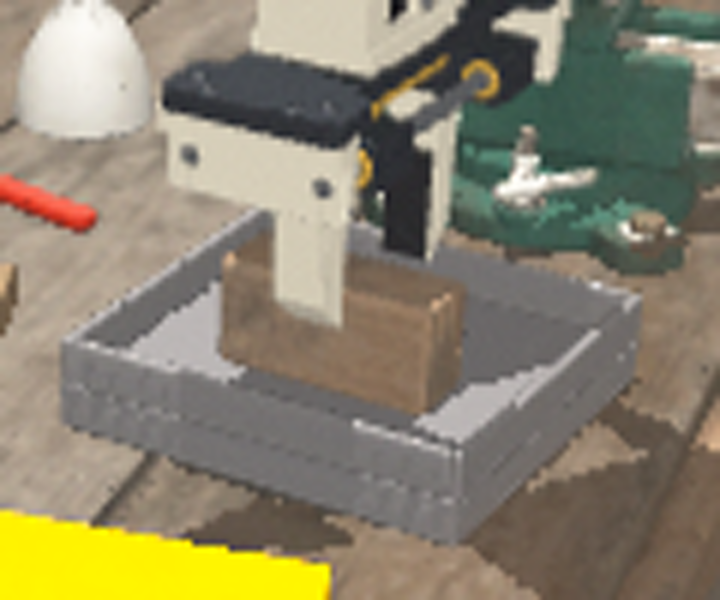

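>>> {"name": "servo_tool", "arguments": {"series": [[0.8, 0, 0, 0, 0], [0.85, 0, 0, 0, 0], [0.85, 0, 0, 0, 0], [0.85, 0, 0, -0.3, 0], [0.85, 0, 0, -0.7, 0], [0.85, 0, 0, -1, 0], [0.85, -0.5, 0, -0.8, 0], [0.85, -1, 0, -0.5, 0], [0.85, -1, 0.3, 0, 0], [0.85, -0.5, 1, 0, 0], [0.85, 0, 1, 0, 0], [0.85, 0, 1, 0, 0], [0.85, 0, 0.5, 0, 0], [0.85, 0, 0, 0, 0], [0.85, 0, 0, 0, 0]]}}

```text
time: 31.98
tool_pos: [341.6, -468.8, 179.7]
tcp_rot: [-3.141, -0.0, -0.177]
contact_force: [0.6, 0.2, -0.7]
grip_width: 78.1
```

Run:
```python
from h import *
np.set_printoptions(precision=2,suppress=True)
save("side","s16");save("top","t16")
o=bot.get_obs();print(o["time"],o["tool_pos"],o["contact_force"],o["grip_width"])
im=cv2.imread("pics/s16.png")[130:230,340:460]; cv2.imwrite("pics/s16d.png",cv2.resize(im,None,fx=6,fy=6,interpolation=cv2.INTER_CUBIC))
for n in("spool","tape","standing_bolt","block","block_center"):
  for c in("side","top"):
    r=bot.pinpoint(c,n); print(n,c,[(round(d["p"],2),w(c,d["point"])) for d in r[:2]])
```

```text
32.075 [ 341.82 -468.54  179.67] [-0.36  0.63  0.85] 77.92353583122296
spool side [(0.88, array([696.96,  45.99,   0.96]))]
spool top [(0.46, array([696.37,  42.59,  -2.2 ]))]
tape side [(0.72, array([683.11, 157.99,  -1.51]))]
tape top [(0.83, array([687.18, 154.51,   4.97]))]
standing_bolt side [(0.6, array([702.57, -21.07,  -2.  ]))]
standing_bolt top [(0.62, array([702.62, -21.81,   1.09]))]
block side [(0.58, array([ 527.07, -282.21,   40.76]))]
block top [(0.76, array([ 532.2 , -278.8 ,   41.54]))]
block_center side [(0.84, array([ 529.5 , -296.21,   44.91])), (0.49, array([507.29, -15.47,  46.78]))]
block_center top [(0.59, array([ 523.88, -289.75,   34.12]))]
```

View pics/s16d.png

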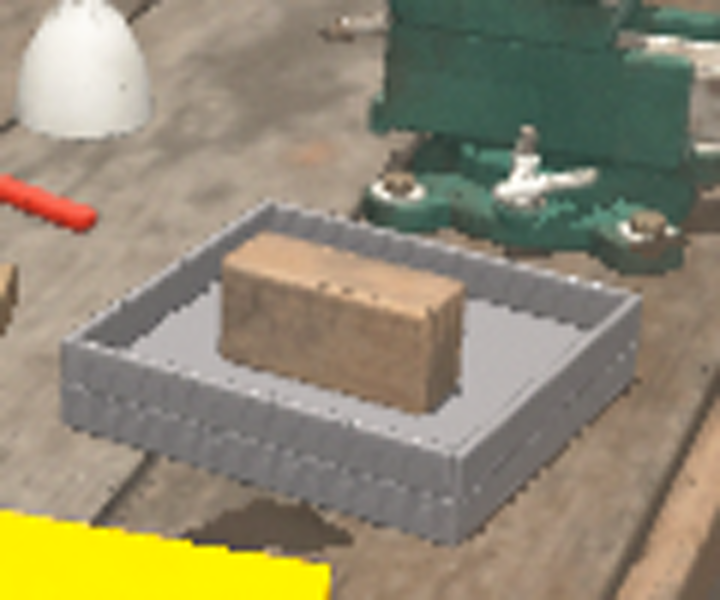

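View pics/t16.png

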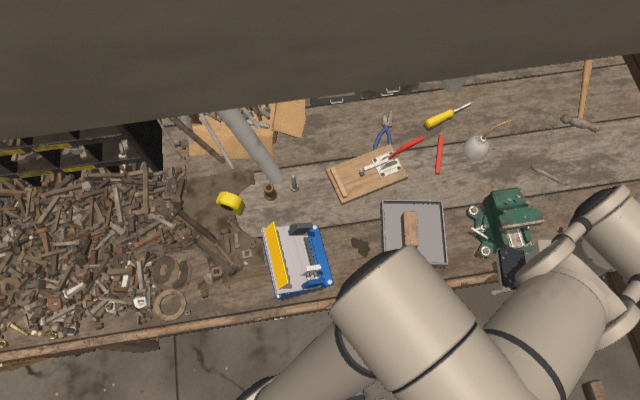

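```bash
python3 -c "
from plant import bot
print(bot.close_job())"
```

```text
the job is handed in; nothing more can be done
None
```

The block stands upright in the grey tray, inside the walls, on the same 34 × 90 mm narrow face it stood on in the jig. I handed the job in at about 32 s.

**Pressing:** I pressed the raised end down with the shut fingertips at about 5 N. The force fell off near the end, then rose sharply to 25 N at the bed. The overhead picture then showed the block lying flat, matching my outline of a flat block in the jig.

**Taking it out:** I gripped it by its sides and lifted it straight up. The tool can only point straight down, so the block hung leaning about 24°. Once it touched the tray floor, at about 7 N, I opened the fingers slowly and it settled upright.

**Last checks:**
- The final side picture shows the block upright and inside the tray walls.
- The spool, tape measure and bolt were within about 4 mm of where they were first found, which is the accuracy of that measurement.
- The gripper was clear of the work, with a contact force near zero.

**Disagreements:**
- The reported tool height was about 38 mm lower than both the pictures and the contact heights showed. I worked from the pictures and contacts instead.
- While I was lowering the open gripper to grasp, a finger rested on the jig's bed for a moment at about 7 N, so I narrowed the opening.
- In the last detections, one weaker report still put the block's centre in the jig. The pictures do not support it.

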